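# Load the bench shaker and set its dials

## Robot

A 6-joint arm with a two-finger parallel gripper is mounted at the origin on the work surface. World frame = base frame: x ahead of the robot, y to its left, z up, the work surface at z = 0. Lengths are in m, angles in degrees, forces in N, time in s.
With the tool pointing down it reaches from about 0.375 to 0.9 m from the base axis. Payload 3.1 kg.
Tool frame: the origin (TCP) lies at the very end of the fingers, on their centre line; the grasp point (between the pads) lies 19 mm behind it; z points along the fingers, x is the direction in which the jaws open and shut, and the axes are right-handed (so a half turn about z gives the same grasp; the last joint's range is limited). The gripper opens to 87 mm and grips with 3 to 60 N. Pads are 19 mm wide; open, the fingers measure 117 mm over their backs; the gripper's body (75 mm by 190 mm) begins 51 mm behind the grasp point.
Start: joints at [-76.232, 30.224, 82.088, -0, 67.689, -10.227], TCP at [0.254, -0.571, 0.199] pointing down, gripper open.
Joint ranges: [-176.69, 176.69], [-43.24, 126.21], [12.49, 139.97], [-82, 262], [0, 151.66], [-163.58, 163.58]. Speed limits (degrees/s): [159.86, 159.86, 180, 180, 180, 180].

## Interface

Orientations are given as a 3x3 rotation matrix whose columns are the frame's x, y, z axes.
In Python, from rig import bot gives the robot as it stands.
- The arm moves only by the tool arm_command, never from a script. Its argument "plan" is a list of rows, each an object of numbers: "claw": the opening, from 0 (shut) to 1 (fully open); "dx", "dy", "dz": the shift along the tool's x, y, z in cm; "twist": the turn about the tool's z in degrees. A call has 1 to 8 rows; each row is the pose to reach, as a shift and turn from the pose measured when the call began, along the tool's axes at that moment; what a row does not reach only later rows make up. A row lasts 1/12 s, in which the tool goes at most 41.7 mm and 7.16 degrees, less where a joint would pass 70% of its speed; a pose out of reach is approached as far as the arm can. A call with a gripper value outside its range is refused whole. The fingers move at their own pace and stop on an object; the grip force is fixed at half the most. Time passes only in rows, so rows that repeat a pose let the fingers close. It gives the time, the measured TCP pose, the force and the opening at its end, in the units of the state.
- bot.read_state(): the state, without advancing time (a new reading comes with each control period).
- bot.capture(name): name is "scene" or "side" or "wrist"; returns the picture (420x560x3 uint8, red, green, blue); there is no depth.
- bot.calibration(name): a dict with "intrinsics" (3x3 intrinsics, pixels), "rvec" (rotation vector, rad) and "tvec" (3), from world to camera coordinates, as OpenCV has them; the wrist camera has in their place "T_tool_cam" (4x4, takes a point from camera to tool coordinates, whose origin is the TCP and whose axes are the tool frame's). Camera axes: x right, y down, z forward; pixel columns grow to the right and rows downward; lengths in m; the calibration is good to about 2 mm. A picture is of the moment at which its call begins: read the wrist's pose just before it. calibration takes no time and is no camera call.
- bot.hand_in(): hands the job in, once; it reports no verdict.
The state is a dict: "time_s": time; "joint_positions": joint angles; "qvel": joint speeds; "tau": joint torques, N m; "position": TCP position; "tcp_rot": TCP orientation; "force": force on the tool from outside, world axes, zero at the start; "moment": the same for the moment, N m; "opening": opening from 0.0 (shut) to 1.0 (fully open).
Only numpy, scipy, OpenCV 4.12 (cv2) and the standard library are available. Lean on these libraries where they do the work, as an engineer would, in place of code of your own. Each camera call takes 0.05 s, during which the arm holds its last target.

## Task

Get the bench shaker ready for the next run: stand the capped bottle from the bench upright on the shaker's platform beside the bottle already there, then slide the clamp bar up until both bottles are held snugly between the two bars. Then set the larger dial (speed) to 6 on its 0-to-10 scale and the smaller dial (timer) to 20 minutes on its 0-to-60 scale, pointer on the mark. Never tip a bottle over, and leave the other glassware and the rack where they are.

Things in the scene. Friction and masses are not known exactly. Their poses are not given: they have to be found in the camera images.
- shaker: Bench shaker, fixed: white case 290 mm deep (x), 380 mm wide (y); platform on its left (+y), control console on its right (flat top 96 mm up). Origin: centre of its footprint at bench height; x away from the operator, y to the left, z up. Low side rails (10 mm rods along x, 40 mm above the platform; end posts 50 mm tall) at y -51 and +171 mm carry the clamp bar.
- platform (a point): Centre of the platform's flat matted top, at shaker x 0, y +60 mm, 94 mm above the bench. 270 mm (x) by 245 mm (y). Axes as the shaker's.
- back_bar (a point): Middle of the fixed back bar: rubber-sleeved rod 16 mm thick, 210 mm long along the shaker's y, at shaker x +110, y +60 mm, 40 mm above the mat. A bottle touching it has its axis 42 mm nearer the operator (shaker x +68 mm). The sliding clamp bar is parallel, equally thick and high, nearer the operator.
- clamp (a joint): Slide of the clamp bar, m: 0 fully back towards the operator (bar axis at shaker x -50 mm), growing along the shaker's +x towards the back bar, to 0.100 at most. It touches bottles that stand against the back bar at 0.076. Moves against 5 N of friction and stays where it is left.
- clamp_grip (a point): Middle of the clamp bar's bow handle: a level steel rod 14 mm thick and 90 mm long along the shaker's y, 55 mm behind (shaker -x of) the bar's axis, 40 mm above the platform mat, free space round it. Axes as the shaker's. Moves with the bar.
- speed (a joint): Angle of the speed dial (the larger, nearer the operator), rad: 0 with the pointer at the scale's 0 mark (near left: 135 degrees anticlockwise from the shaker's +x seen from above), growing clockwise seen from above to 4.712 at the 10 mark. 11 even marks, 0.4712 rad per unit, longer at 0, 5 and 10. Friction 0.05 N m; stays where it is left.
- speed_grip (a point): On the speed dial's upright axis (shaker x -66, y -130 mm), 129 mm above the bench: the height to grip. Black knob: skirt 70 mm across, 7 mm thick, on it an upright grip bar 58 mm long, 16 mm thick, from 24 mm below this point to 9 mm above it. x runs along the bar to the pointer end (white line); z up.
- timer (a joint): Angle of the timer dial, the smaller one farther from the operator, rad: as for the speed dial, 0 at the 0 mark to 4.712 at the 60-minute mark, 0.7854 rad per 10 minutes. 7 long marks every 10 minutes, short ones every 5. Friction 0.04 N m.
- timer_grip (a point): On the timer dial's upright axis (shaker x +54, y -130 mm), 129 mm above the bench: the height to grip. Black knob: skirt 58 mm across, grip bar 46 mm long, 14 mm thick, its top 9 mm above this point and its foot 24 mm below. x runs along the bar to the pointer end (white line); z up.
- bottle_center (a point): Centre (half-way up) of the capped bottle on the bench (left or right of the shaker), to be loaded: off-white plastic, upright, 150 mm tall, body 68 mm across up to 100 mm, white screw cap 48 mm across and 30 mm tall whose middle is 60 mm above this point. 0.25 to 0.5 kg. z along the bottle, up.
- loaded_center (a point): Centre (half-way up) of the like bottle that already stands on the platform at or within 8 mm of the back bar, on the half nearer the console.
- wash_center (a point): Bystander: wash bottle with a bent spout, 68 mm across, 220 mm tall; point 85 mm up.
- flask_center (a point): Bystander: stoppered conical glass flask, 82 mm across, 138 mm tall; point half-way up.
- beaker_center (a point): Bystander: glass beaker, 80 mm across, 110 mm tall; point half-way up.
- rack_center (a point): Bystander: white test-tube rack, 190 x 66 x 75 mm (tubes up to 108 mm); point half-way up.
Things that resemble listed ones, but are neither listed nor needed, are in the scene too. Leave any yellow look-alike of the part that bears bottle_center alone. Leave any blue look-alike of the part that bears loaded_center alone.

How it is judged:
By the outcome, as a careful person would: the job done as asked, in the order asked, and still so for the second after the job is handed in, with the robot touching nothing.
It also fails if it takes over 72 s, if anything falls off the work surface, if the arm or the gripper's body presses on something with over 40 N, if the wrist force passes 120 N, or if a joint passes its speed limit or range.

## Working session

There is one attempt and no reset: what is moved stays moved. The work goes in short steps, Python scripts to look and compute and a tool call to move; the robot and the scene stay as the last step left them, time stands still between calls to the robot, and variables do not carry over. Pictures are saved under pics/ and viewed, and the job is handed in when it is done.

Besides the shell and the picture viewer there is one more tool, called after "Call:" as a command line: name --argument value ..., lists and objects as JSON in quotes. arm_command: Moves the arm, as the interface text tells. Its arguments: {"type":"object","properties":{"plan":{"type":"array"}},"required":["plan"]}

```bash
mkdir -p pics; ls
python3 - <<'E'
from rig import bot
import cv2
s=bot.read_state();print(s)
for n in ("scene","side","wrist"):
    im=bot.capture(n);cv2.imwrite(f"pics/{n}0.png",im[:,:,::-1])
    print(n,bot.calibration(n))
E
```

```text
pics
{'time_s': 0.0, 'joint_positions': array([-7.62310904e+01,  3.02806753e+01,  8.21584335e+01, -1.66770020e-03,
        6.76874476e+01, -1.02285185e+01]), 'qvel': array([ 0.03379799, -0.0843327 ,  0.05862258, -0.00254483,  0.07276233,
        0.01385189]), 'tau': array([ 9.17746693e-04, -4.40039241e+01, -1.76590562e+01,  6.33442705e-02,
        5.82565984e-02, -1.71708280e-04]), 'position': array([ 0.25399841, -0.57018729,  0.19824199]), 'tcp_rot': array([[ 4.06705158e-01, -9.13559309e-01, -5.51868213e-04],
       [-9.13556878e-01, -4.06705368e-01,  2.13894182e-03],
       [-2.17849798e-03, -3.65755670e-04, -9.99997560e-01]]), 'force': array([-0.28394844, -0.13501629, -0.13479278]), 'moment': array([-0.01904762,  0.03324603, -0.02388069]), 'opening': 0.995196991279542}
scene {'intrinsics': array([[421.40686288,   0.        , 280.98602246],
       [  0.        , 421.40686288, 211.22423776],
       [  0.        ,   0.        ,   1.        ]]), 'rvec': array([ 1.51802691,  2.29177145, -0.70213649]), 'tvec': array([ 0.18205549, -0.43002053,  1.67568844])}
side {'intrinsics': array([[442.13500697,   0.        , 281.55620612],
       [  0.        , 442.13500697, 211.67328524],
       [  0.        ,   0.        ,   1.        ]]), 'rvec': array([ 1.0031862 , -2.18373835,  1.31088334]), 'tvec': array([0.46119104, 0.32766747, 1.0771704 ])}
wrist {'intrinsics': array([[355.77387602,   0.        , 277.51775206],
       [  0.        , 355.77387602, 207.370508  ],
       [  0.        ,   0.        ,   1.        ]]), 'T_tool_cam': array([[ 9.99999678e-01,  7.74224890e-04,  2.08749486e-04,
         8.50737072e-05],
       [-8.01782715e-04,  9.69320613e-01,  2.45798507e-01,
        -6.76875587e-02],
       [-1.20418576e-05, -2.45798596e-01,  9.69320922e-01,
        -1.85381874e-01],
       [ 0.00000000e+00,  0.00000000e+00,  0.00000000e+00,
         1.00000000e+00]])}
```

View pics/scene0.png

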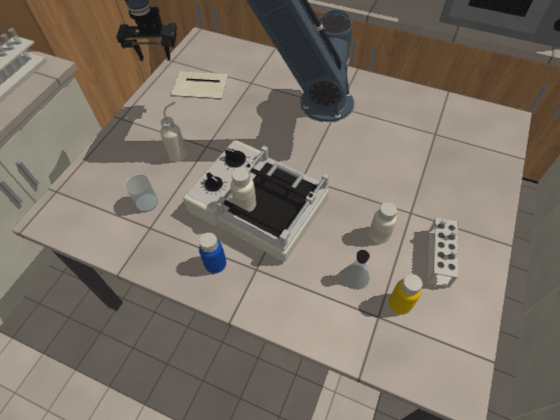

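View pics/side0.png

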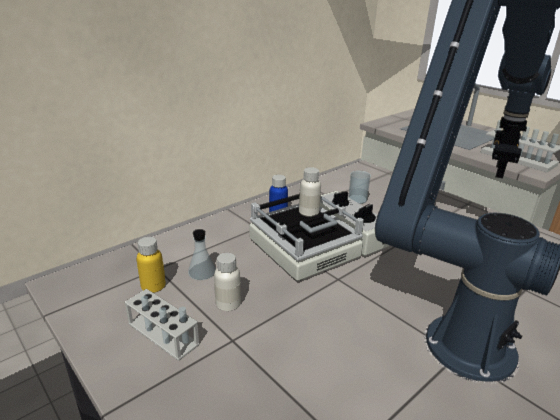

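View pics/wrist0.png

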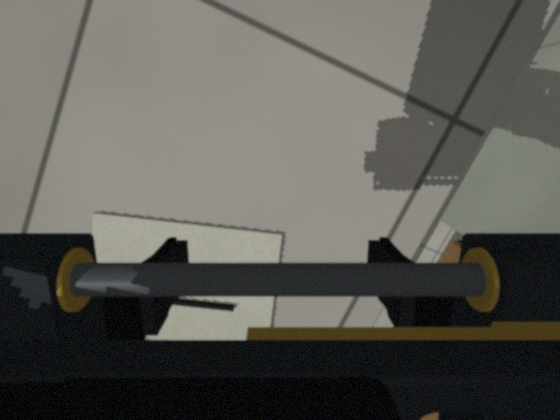

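The scene view shows the robot at the top, the shaker around (258,195), the off-white bottle at (383,224), the flask at (360,270), the rack at (445,250), yellow and blue look-alikes, and the wash bottle and beaker at left. I'll enlarge crops to measure.

Run:
```python
import cv2
a=cv2.imread("pics/scene0.png")
cv2.imwrite("pics/c1.png",cv2.resize(a[135:260,175:340],None,fx=4.8,fy=4.8,interpolation=cv2.INTER_CUBIC))
cv2.imwrite("pics/c2.png",cv2.resize(a[190:320,325:475],None,fx=4.5,fy=4.5,interpolation=cv2.INTER_CUBIC))
b=cv2.imread("pics/side0.png")
cv2.imwrite("pics/c3.png",cv2.resize(b[155:285,235:400],None,fx=4.6,fy=4.6,interpolation=cv2.INTER_CUBIC))
cv2.imwrite("pics/c4.png",cv2.resize(b[220:360,110:260],None,fx=4.2,fy=4.2,interpolation=cv2.INTER_CUBIC))
```

```text
(no output)
```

View pics/c1.png

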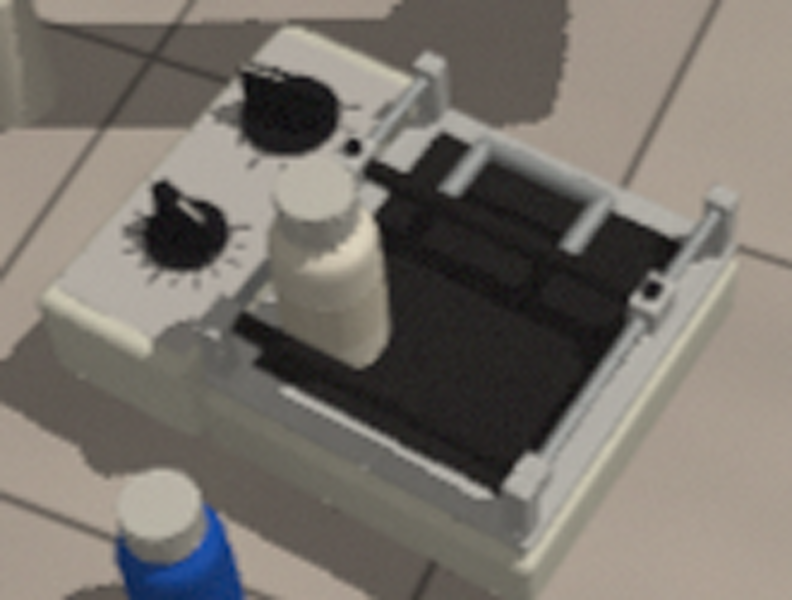

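View pics/c2.png

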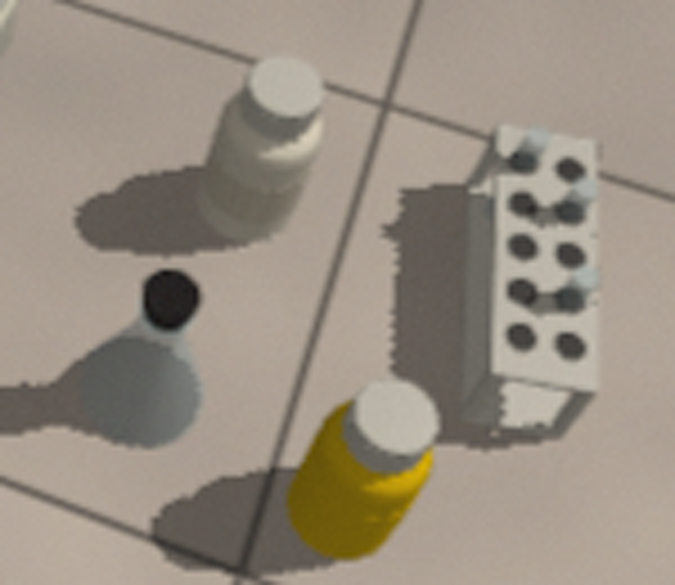

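View pics/c3.png

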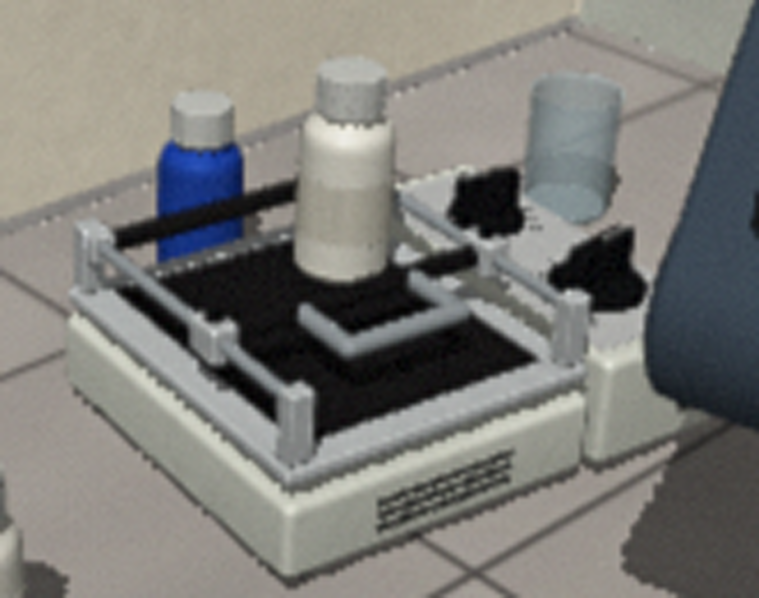

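View pics/c4.png

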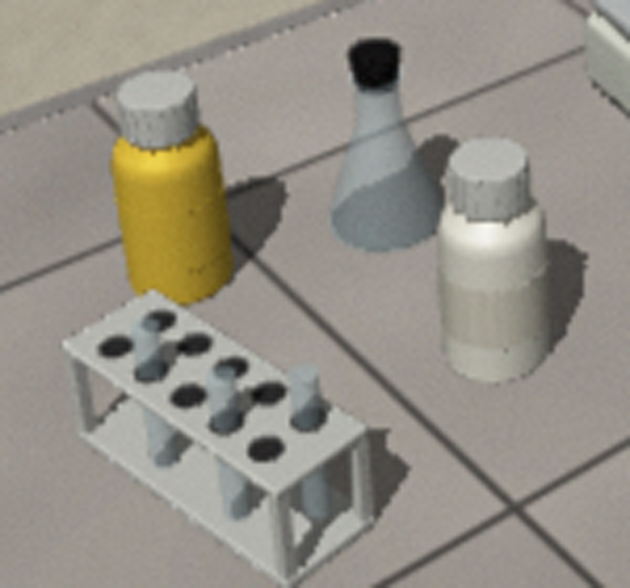

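```bash
cat > h.py <<'E'
import numpy as np,cv2
from scipy.optimize import least_squares
from rig import bot
K={};R={};T={}
for n in("scene","side"):
    c=bot.calibration(n);K[n]=c["intrinsics"];R[n]=cv2.Rodrigues(np.array(c["rvec"]))[0];T[n]=np.array(c["tvec"])
def proj(n,P):
    q=K[n]@(R[n]@np.asarray(P,float)+T[n]);return q[:2]/q[2]
def ray(n,uv):
    d=R[n].T@np.linalg.inv(K[n])@np.array([uv[0],uv[1],1.]);return -R[n].T@T[n],d
def onz(n,uv,z):
    o,d=ray(n,uv);return o+d*(z-o[2])/d[2]
def tri(a,b):
    return least_squares(lambda P:np.r_[proj("scene",P)-a,proj("side",P)-b],[.6,0,.1])
def un(u,v,ox,oy,f): return np.array([ox+(u+.5)/f-.5,oy+(v+.5)/f-.5])
c1=lambda u,v:un(u,v,175,135,4.8)
c2=lambda u,v:un(u,v,325,190,4.5)
c3=lambda u,v:un(u,v,235,155,4.6)
c4=lambda u,v:un(u,v,110,220,4.2)
E
python3 - <<'E'
from h import *
obs=[("scene",c1(290,113),(-66,-130,102)),("scene",c1(186,233),(54,-130,102)),
("side",c3(600,282),(-66,-130,102)),("side",c3(487,215),(54,-130,102)),
("scene",c1(525,597),(145,190,0)),("side",c3(290,580),(-145,190,0)),
("scene",c1(245,325),(110,-45,134)),("side",c3(118,238),(110,165,134)),
("scene",c1(487,148),("h",15,134)),("scene",c1(607,203),("h",105,134)),("side",c3(350,345),("h",105,134)),("side",c3(465,305),("h",15,134))]
def S(p,P):
    c,s=np.cos(p[2]),np.sin(p[2]);return np.array([p[0]+c*P[0]-s*P[1],p[1]+s*P[0]+c*P[1],P[2]])
def f(p):
    r=[]
    for n,uv,P in obs:
        P=[(-.105+p[3]) if P[0]=="h" else P[0]/1e3,P[1]/1e3,P[2]/1e3]
        r+=list(proj(n,S(p,P))-uv)
    return np.array(r)
s=least_squares(f,[.6,-.1,0,0],loss='soft_l1')
print(s.x,np.degrees(s.x[2]));print(f(s.x).reshape(-1,2).round(1))
p=s.x
t=tri(c1(315,190),c3(353,70));print("loaded top",t.x,t.fun.round(1), )
c,sn=np.cos(p[2]),np.sin(p[2]);d=t.x[:2]-p[:2];print("in shaker",c*d[0]+sn*d[1],-sn*d[0]+c*d[1])
t=tri(c2(285,86),c4(489,155));print("bottle top",t.x,t.fun.round(1),onz("scene",c2(285,86),.15),onz("side",c4(489,155),.15))
t=tri(c2(170,298),c4(375,48));print("flask top",t.x)
for n,P in dict(speed=(-.066,-.13,.129),timer=(.054,-.13,.129),handle=(-.105,.06,.134),target=(.068,.115,.244)).items(): print(n,S(p,P))
E
```

```text
[ 0.55535435 -0.03997916 -0.14458778  0.01794532] -8.284269289908847
[[-0.   0.3]
 [-0.1  0.2]
 [ 0.4  0.2]
 [ 1.   0.1]
 [ 1.   8.2]
 [-0.7  6.2]
 [-2.3 -0.9]
 [-1.3  0.9]
 [-0.7 -0.1]
 [-1.  -0. ]
 [ 0.7  0.2]
 [-0.2  0.9]]
loaded top [ 0.62009584 -0.05064701  0.24336374] [ 0.1  0.2  0.2 -0.1]
in shaker 0.06560300399097893 -0.001228287399886653
bottle top [0.50846469 0.35859538 0.15117298] [ 0.2  0.2  0.3 -0.1] [0.50707885 0.35782006 0.15      ] [0.50993371 0.35841081 0.15      ]
flask top [0.67561717 0.33526838 0.13934959]
speed [ 0.47131205 -0.15911309  0.129     ]
timer [ 0.5900599  -0.17640323  0.129     ]
handle [0.46009506 0.03452363 0.134     ]
target [0.63921452 0.06402311 0.244     ]
```

```bash
cat >> h.py <<'E'
sh=np.array([.55535,-.03998]);ya=np.radians(-8.284)
def S(x,y):
    c,s=np.cos(ya),np.sin(ya);return sh+np.array([c*x-s*y,s*x+c*y])
def go(x,y,z,a):
    s=bot.read_state();r=s["tcp_rot"];d=r.T@(np.array([x,y,z])-s["position"])*100
    cur=np.degrees(np.arctan2(r[1,0],r[0,0]));tw=(cur-a+180)%360-180
    print("t%.2f pos %s yaw %.1f F %s j %s -> dx %.2f dy %.2f dz %.2f twist %.1f"%(s["time_s"],s["position"].round(4),cur,s["force"].round(1),s["joint_positions"].round(0),*d,tw), "twist alt",round((tw+90)%180-90,1), "dist",np.linalg.norm(d).round(1))
E
python3 - <<'E'
from h import *
for n,uv,z in [("wash",(173,158),0),("washtop",(170,122),.2),("beaker",(146,203),0),("rack",(445,235),.075),("rack2",(445,222),.075),("rack3",(447,275),.075),("yel",c2(395,415),.15)]: print(n,onz(n="scene",uv=uv,z=z).round(3))
go(.43,-.15,.33,81.7)
E
```

```text
wash [ 0.482 -0.418  0.   ]
washtop [ 0.485 -0.374  0.2  ]
beaker [ 0.688 -0.399  0.   ]
rack [0.479 0.538 0.075]
rack2 [0.434 0.529 0.075]
rack3 [0.606 0.569 0.075]
yel [0.704 0.476 0.15 ]
t0.15 pos [ 0.254  -0.5704  0.1985] yaw -66.0 F [-0.4  0.1  0.2] j [-76.  30.  82.  -0.  68. -10.] -> dx -31.27 dy -33.17 dz -13.09 twist -147.7 twist alt 32.3 dist 47.4
```

Call:
arm_command --plan '[{"dz": -8,"twist": -7},{"dx": -8,"dy": -8,"dz": -13,"twist": -30},{"dx": -16,"dy": -16,"dz": -13,"twist": -60},{"dx": -31.3,"dy": -33.2,"dz": -13,"twist": -148},{"dx": -31.3,"dy": -33.2,"dz": -13,"twist": -148},{"dx": -31.3,"dy": -33.2,"dz": -13,"twist": -148},{"dx": -31.3,"dy": -33.2,"dz": -13,"twist": -148},{"dx": -31.3,"dy": -33.2,"dz": -13,"twist": -148}]'

```text
$.plan[0]: bad value
```

```bash
python3 -c "
from h import *
go(.43,-.15,.33,81.7)"
```

```text
t0.15 pos [ 0.254  -0.5704  0.1985] yaw -66.0 F [-0.4  0.1  0.2] j [-76.  30.  82.  -0.  68. -10.] -> dx -31.27 dy -33.17 dz -13.09 twist -147.7 twist alt 32.3 dist 47.4
```

Rows probably need all fields.

Call:
arm_command --plan '[{"claw": 1,"dx": 0,"dy": 0,"dz": -8,"twist": -7},{"claw": 1,"dx": -8,"dy": -8,"dz": -13,"twist": -30},{"claw": 1,"dx": -16,"dy": -16,"dz": -13,"twist": -60},{"claw": 1,"dx": -31.3,"dy": -33.2,"dz": -13,"twist": -148},{"claw": 1,"dx": -31.3,"dy": -33.2,"dz": -13,"twist": -148},{"claw": 1,"dx": -31.3,"dy": -33.2,"dz": -13,"twist": -148},{"claw": 1,"dx": -31.3,"dy": -33.2,"dz": -13,"twist": -148},{"claw": 1,"dx": -31.3,"dy": -33.2,"dz": -13,"twist": -148}]'

```text
time_s: 0.82
position: [0.361, -0.3106, 0.3061]
tcp_rot: [[0.989, -0.149, -0.0], [-0.149, -0.989, 0.002], [-0.001, -0.002, -1.0]]
force: [0.4, 1.2, 1.0]
opening: 0.998
```

```bash
python3 -c "
from h import *
go(.43,-.15,.33,81.7)"
```

```text
t0.82 pos [ 0.361  -0.3106  0.3061] yaw -8.6 F [0.4 1.2 1. ] j [-54.  12.  94.   0.  74. -46.] -> dx 4.43 dy -16.91 dz -2.36 twist -90.3 twist alt 89.7 dist 17.6
```

```bash
python3 -c "
from h import *
go(.60,-.165,.35,81.7)"
```

```text
t0.82 pos [ 0.361  -0.3106  0.3061] yaw -8.6 F [0.4 1.2 1. ] j [-54.  12.  94.   0.  74. -46.] -> dx 21.46 dy -17.96 dz -4.37 twist -90.3 twist alt 89.7 dist 28.3
```

Call:
arm_command --plan '[{"claw": 1,"dx": 3,"dy": -3,"dz": -4.4,"twist": -90},{"claw": 1,"dx": 21.5,"dy": -18,"dz": -4.4,"twist": -90},{"claw": 1,"dx": 21.5,"dy": -18,"dz": -4.4,"twist": -90},{"claw": 1,"dx": 21.5,"dy": -18,"dz": -4.4,"twist": -90},{"claw": 1,"dx": 21.5,"dy": -18,"dz": -4.4,"twist": -90},{"claw": 1,"dx": 21.5,"dy": -18,"dz": -4.4,"twist": -90},{"claw": 1,"dx": 21.5,"dy": -18,"dz": -4.4,"twist": -90},{"claw": 1,"dx": 21.5,"dy": -18,"dz": -4.4,"twist": -90}]'

```text
time_s: 1.48
position: [0.6058, -0.1604, 0.3497]
tcp_rot: [[0.655, 0.756, 0.004], [0.756, -0.655, 0.004], [0.005, -0.0, -1.0]]
force: [0.2, -1.2, 0.1]
opening: 1.0
```

Call:
arm_command --plan '[{"claw": 1,"dx": 0,"dy": 0,"dz": 0,"twist": -34},{"claw": 1,"dx": 0,"dy": 0,"dz": 0,"twist": -34},{"claw": 1,"dx": 0,"dy": 0,"dz": 0,"twist": -34},{"claw": 1,"dx": 0,"dy": 0,"dz": 0,"twist": -34},{"claw": 1,"dx": 0,"dy": 0,"dz": 0,"twist": -34}]'

```text
time_s: 1.9
position: [0.6055, -0.1601, 0.349]
tcp_rot: [[0.114, 0.994, 0.002], [0.993, -0.114, 0.005], [0.005, 0.002, -1.0]]
force: [0.9, 0.4, -0.4]
opening: 0.999
```

```bash
python3 -c "
from h import *
go(.60,-.165,.35,81.7)
s=bot.read_state()
im=bot.capture('wrist');cv2.imwrite('pics/w1.png',im[:,:,::-1]);np.savez('w1',p=s['position'],r=s['tcp_rot'])"
```

```text
t1.90 pos [ 0.6055 -0.1601  0.349 ] yaw 83.5 F [ 0.9  0.4 -0.4] j [ -25.   23.   70.    0.   87. -109.] -> dx -0.55 dy -0.49 dz -0.10 twist 1.8 twist alt 1.8 dist 0.7
```

View pics/w1.png

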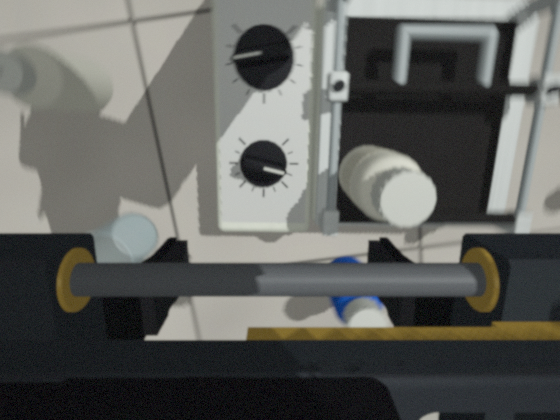

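The wrist view shows the speed pointer line running (262,53) to (235,58), about 8. The timer line runs (263,168) to (285,172), about 11-12 min. I'll rectify onto the knob plane to measure them.

```bash
cat >> h.py <<'E'
def rect(img,p,r,cx,cy,z,half=.06,n=500):
    """top-down view in shaker axes: up=+x, left=+y, centred on shaker (cx,cy), plane z"""
    c=bot.calibration("wrist");Kw=c["intrinsics"];Tt=c["T_tool_cam"]
    Rw=r@Tt[:3,:3];tw=p+r@Tt[:3,3]
    src=[];dst=[]
    for u,v in((0,0),(n,0),(n,n),(0,n)):
        x=cx+half-2*half*v/n;y=cy+half-2*half*u/n
        q=Kw@(Rw.T@(np.r_[S(x,y),z]-tw));src.append(q[:2]/q[2]);dst.append((u,v))
    H=cv2.getPerspectiveTransform(np.float32(src),np.float32(dst));return cv2.warpPerspective(img,H,(n,n),flags=cv2.INTER_CUBIC)
E
python3 - <<'E'
from h import *
d=np.load('w1.npz');im=cv2.imread('pics/w1.png')
a=[]
for cx,z in((-.066,.138),(.054,.138)):
    r=rect(im,d['p'],d['r'],cx,-.13,z,.055,380);cv2.drawMarker(r,(190,190),(0,0,255),0,12,1);a.append(r)
b=[]
for cx in(-.066,.054):
    r=rect(im,d['p'],d['r'],cx,-.13,.097,.055,380);cv2.drawMarker(r,(190,190),(0,0,255),0,12,1);b.append(r)
cv2.imwrite('pics/r1.png',np.hstack(a));cv2.imwrite('pics/r1b.png',np.hstack(b))
E
```

```text
(no output)
```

View pics/r1.png

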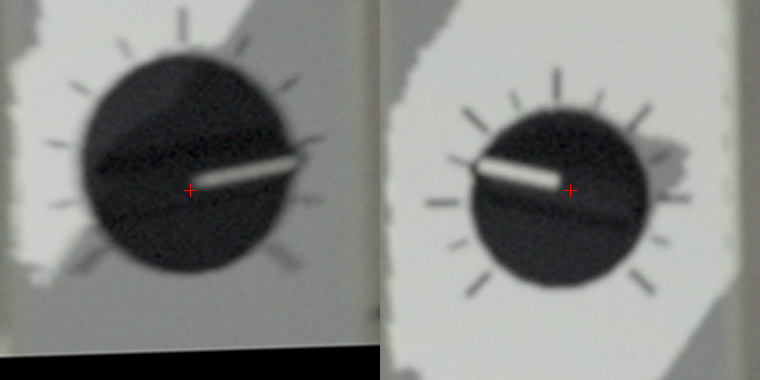

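View pics/r1b.png

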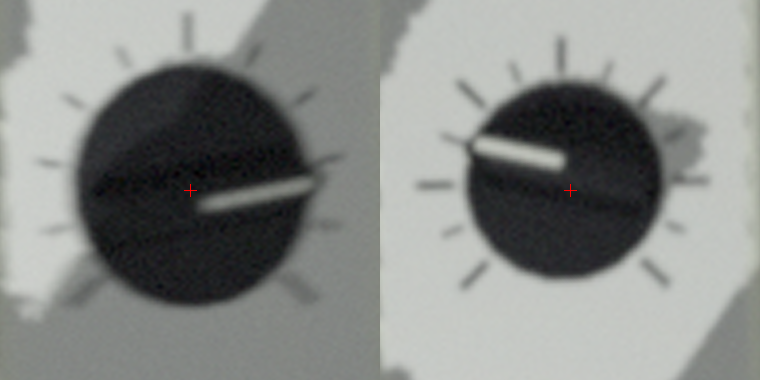

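```bash
python3 -c "
from h import *
go(.5085,.3585,.24,81.7)"
```

```text
t1.95 pos [ 0.6055 -0.1602  0.3491] yaw 83.6 F [ 0.3 -0.5 -0.4] j [ -25.   23.   70.    0.   87. -109.] -> dx 50.41 dy -15.43 dz 11.12 twist 1.9 twist alt 1.9 dist 53.9
```

Call:
arm_command --plan '[{"claw": 1,"dx": 50.4,"dy": -15.4,"dz": 2,"twist": 2},{"claw": 1,"dx": 50.4,"dy": -15.4,"dz": 2,"twist": 2},{"claw": 1,"dx": 50.4,"dy": -15.4,"dz": 2,"twist": 2},{"claw": 1,"dx": 50.4,"dy": -15.4,"dz": 2,"twist": 2},{"claw": 1,"dx": 50.4,"dy": -15.4,"dz": 2,"twist": 2},{"claw": 1,"dx": 50.4,"dy": -15.4,"dz": 2,"twist": 2},{"claw": 1,"dx": 50.4,"dy": -15.4,"dz": 2,"twist": 2},{"claw": 1,"dx": 50.4,"dy": -15.4,"dz": 2,"twist": 2}]'

```text
time_s: 2.62
position: [0.5434, 0.1689, 0.3378]
tcp_rot: [[0.148, 0.989, 0.002], [0.989, -0.148, 0.005], [0.005, 0.001, -1.0]]
force: [1.1, -0.0, -0.4]
opening: 1.001
```

```bash
python3 -c "
from h import *
go(.5085,.3585,.20,81.7)"
```

```text
t2.62 pos [0.5434 0.1689 0.3378] yaw 81.5 F [ 1.1 -0.  -0.4] j [  6.  18.  80.   0.  82. -76.] -> dx 18.17 dy -6.29 dz 13.86 twist -0.2 twist alt -0.2 dist 23.7
```

Call:
arm_command --plan '[{"claw": 1,"dx": 18.2,"dy": -6.3,"dz": 13.9,"twist": 0},{"claw": 1,"dx": 18.2,"dy": -6.3,"dz": 13.9,"twist": 0},{"claw": 1,"dx": 18.2,"dy": -6.3,"dz": 13.9,"twist": 0},{"claw": 1,"dx": 18.2,"dy": -6.3,"dz": 13.9,"twist": 0},{"claw": 1,"dx": 18.2,"dy": -6.3,"dz": 13.9,"twist": 0},{"claw": 1,"dx": 18.2,"dy": -6.3,"dz": 13.9,"twist": 0},{"claw": 1,"dx": 18.2,"dy": -6.3,"dz": 13.9,"twist": 0},{"claw": 1,"dx": 18.2,"dy": -6.3,"dz": 13.9,"twist": 0}]'

```text
time_s: 3.28
position: [0.5068, 0.3595, 0.1978]
tcp_rot: [[0.147, 0.989, -0.001], [0.989, -0.147, 0.003], [0.002, -0.002, -1.0]]
force: [-0.2, 0.9, 0.8]
opening: 1.0
```

```bash
python3 -c "
from h import *
go(.5085,.3585,.119,81.7)
im=bot.capture('wrist');cv2.imwrite('pics/w2.png',im[:,:,::-1])"
```

```text
t3.28 pos [0.5068 0.3595 0.1978] yaw 81.5 F [-0.2  0.9  0.8] j [ 25.  30.  83.   0.  67. -57.] -> dx -0.09 dy 0.19 dz 7.88 twist -0.2 twist alt -0.2 dist 7.9
```

View pics/w2.png

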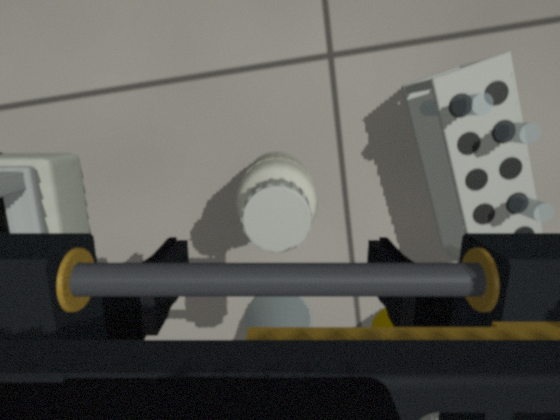

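The cap top is at (277,215), centred laterally between the fingers.

```bash
cat >> h.py <<'E'
def wray(uv,z,s=None):
    s=s or bot.read_state();c=bot.calibration("wrist");Tt=c["T_tool_cam"];r=s["tcp_rot"]
    o=s["position"]+r@Tt[:3,3];d=r@Tt[:3,:3]@np.linalg.inv(c["intrinsics"])@np.array([uv[0],uv[1],1.])
    return o+d*(z-o[2])/d[2]
E
python3 -c "
from h import *
print(wray((277,215),.15))"
```

```text
[0.50719569 0.3592536  0.15      ]
```

Call:
arm_command --plan '[{"claw": 1,"dx": 0,"dy": 0,"dz": 4,"twist": 0},{"claw": 1,"dx": 0,"dy": 0.1,"dz": 7.7,"twist": 0},{"claw": 1,"dx": 0,"dy": 0.1,"dz": 7.7,"twist": 0},{"claw": 1,"dx": 0,"dy": 0.1,"dz": 7.7,"twist": 0},{"claw": 0,"dx": 0,"dy": 0.1,"dz": 7.7,"twist": 0},{"claw": 0,"dx": 0,"dy": 0.1,"dz": 7.7,"twist": 0},{"claw": 0,"dx": 0,"dy": 0.1,"dz": 7.7,"twist": 0},{"claw": 0,"dx": 0,"dy": 0.1,"dz": 7.7,"twist": 0}]'

```text
time_s: 4.0
position: [0.5105, 0.3594, 0.1244]
tcp_rot: [[0.149, 0.989, 0.005], [0.989, -0.149, 0.005], [0.006, 0.004, -1.0]]
force: [-0.4, 0.7, -0.3]
opening: 0.779
```

Call:
arm_command --plan '[{"claw": 0,"dx": 0,"dy": 0,"dz": 0,"twist": 0},{"claw": 0,"dx": 0,"dy": 0,"dz": 0,"twist": 0},{"claw": 0,"dx": 0,"dy": 0,"dz": -1,"twist": 0},{"claw": 0,"dx": 0,"dy": 0,"dz": -3,"twist": 0},{"claw": 0,"dx": 0,"dy": 0,"dz": -3,"twist": 0}]'

```text
time_s: 4.42
position: [0.5127, 0.3605, 0.1583]
tcp_rot: [[0.148, 0.989, 0.011], [0.989, -0.149, 0.008], [0.01, 0.01, -1.0]]
force: [0.6, 0.4, 1.6]
opening: 0.404
```

```bash
python3 -c "
from h import *
x,y=S(.062,.116)
go(x,y,.28,81.7)
print(bot.read_state()['opening'])
im=bot.capture('side');cv2.imwrite('pics/s2.png',im[:,:,::-1])"
```

```text
t4.42 pos [0.5127 0.3605 0.1583] yaw 81.5 F [0.6 0.4 1.6] j [ 25.  33.  85.   0.  62. -57.] -> dx -27.22 dy 16.44 dz -12.27 twist -0.2 twist alt -0.2 dist 34.1
0.40390157672575727
```

View pics/s2.png

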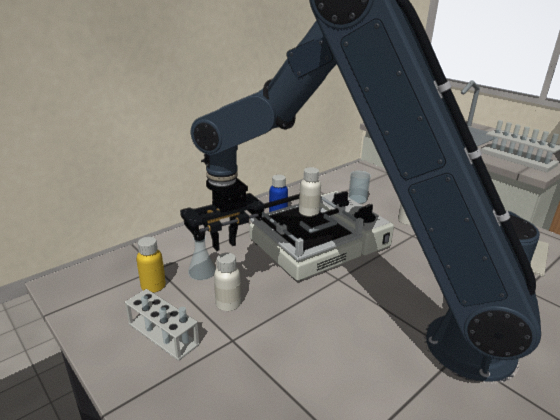

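The picture shows the bottle still upright at (227,280), with the fingertips above it at (228,245). I lifted before the fingers had closed, so I'll reopen and check where the bottle is.

Call:
arm_command --plan '[{"claw": 1,"dx": 0,"dy": 0,"dz": -4,"twist": 0},{"claw": 1,"dx": 0,"dy": 0,"dz": -4,"twist": 0},{"claw": 1,"dx": 0,"dy": 0,"dz": -4,"twist": 0},{"claw": 1,"dx": 0,"dy": 0,"dz": -4,"twist": 0},{"claw": 1,"dx": 0,"dy": 0,"dz": -4,"twist": 0},{"claw": 1,"dx": 0,"dy": 0,"dz": -4,"twist": 0},{"claw": 1,"dx": 0,"dy": 0,"dz": -4,"twist": 0},{"claw": 1,"dx": 0,"dy": 0,"dz": -4,"twist": 0}]'

```text
time_s: 5.13
position: [0.5112, 0.3596, 0.1961]
tcp_rot: [[0.149, 0.989, 0.008], [0.989, -0.149, 0.007], [0.008, 0.007, -1.0]]
force: [-1.1, 0.3, -0.0]
opening: 0.876
```

```bash
python3 -c "
from h import *
go(.508,.3585,.118,81.7)
print(bot.read_state()['opening'])
im=bot.capture('wrist');cv2.imwrite('pics/w3.png',im[:,:,::-1])
im=bot.capture('side');cv2.imwrite('pics/s3.png',im[:,:,::-1])
print(proj('side',[.508,.3585,.15]))
cv2.imwrite('pics/s3c.png',cv2.resize(im[200:340,160:310,::-1],None,fx=4,fy=4))"
```

```text
t5.13 pos [0.5112 0.3596 0.1961] yaw 81.5 F [-1.1  0.3 -0. ] j [ 25.  30.  83.   0.  66. -57.] -> dx -0.22 dy -0.36 dz 7.80 twist -0.2 twist alt -0.2 dist 7.8
0.8761432659282341
[226.45967939 256.87011138]
```

View pics/w3.png

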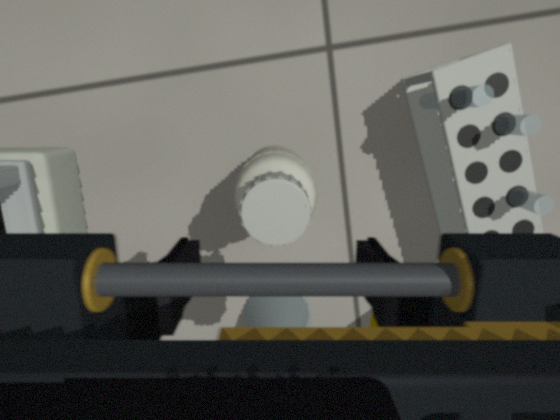

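View pics/s3c.png

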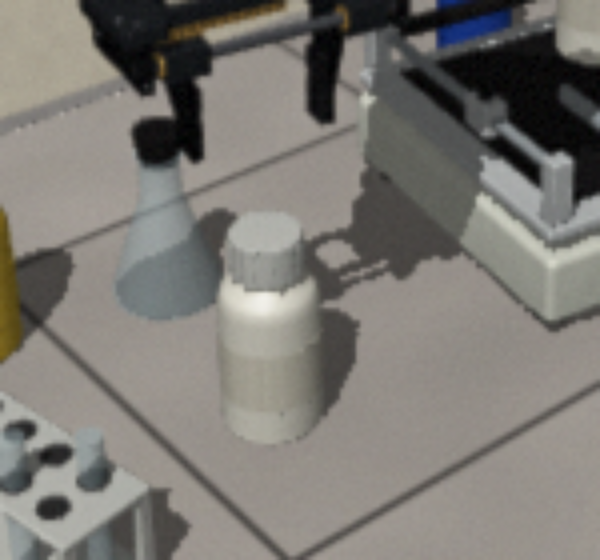

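The bottle is upright and unmoved, cap at wrist pixel (276,210). Retrying, and this time waiting for the fingers.

Call:
arm_command --plan '[{"claw": 1,"dx": -0.2,"dy": -0.3,"dz": 4,"twist": 0},{"claw": 1,"dx": -0.2,"dy": -0.3,"dz": 7.8,"twist": 0},{"claw": 1,"dx": -0.2,"dy": -0.3,"dz": 7.8,"twist": 0},{"claw": 0.4,"dx": -0.2,"dy": -0.3,"dz": 7.8,"twist": 0},{"claw": 0.3,"dx": -0.2,"dy": -0.3,"dz": 7.8,"twist": 0},{"claw": 0.3,"dx": -0.2,"dy": -0.3,"dz": 7.8,"twist": 0},{"claw": 0.3,"dx": -0.2,"dy": -0.3,"dz": 7.8,"twist": 0},{"claw": 0.3,"dx": -0.2,"dy": -0.3,"dz": 7.8,"twist": 0}]'

```text
time_s: 5.9
position: [0.5102, 0.3593, 0.1205]
tcp_rot: [[0.148, 0.989, 0.013], [0.989, -0.149, 0.009], [0.01, 0.011, -1.0]]
force: [-0.0, -1.1, 0.4]
opening: 0.703
```

Call:
arm_command --plan '[{"claw": 0,"dx": 0,"dy": 0,"dz": 0,"twist": 0},{"claw": 0,"dx": 0,"dy": 0,"dz": 0,"twist": 0},{"claw": 0,"dx": 0,"dy": 0,"dz": 0,"twist": 0},{"claw": 0,"dx": 0,"dy": 0,"dz": 0,"twist": 0},{"claw": 0,"dx": 0,"dy": 0,"dz": 0,"twist": 0},{"claw": 0,"dx": 0,"dy": 0,"dz": 0,"twist": 0}]'

```text
time_s: 6.4
position: [0.5109, 0.3595, 0.1217]
tcp_rot: [[0.148, 0.989, 0.015], [0.989, -0.149, 0.009], [0.011, 0.013, -1.0]]
force: [-0.2, -0.6, 6.3]
opening: 0.538
```

Call:
arm_command --plan '[{"claw": 0,"dx": 0,"dy": 0,"dz": -3,"twist": 0},{"claw": 0,"dx": 0,"dy": 0,"dz": -6,"twist": 0},{"claw": 0,"dx": 0,"dy": 0,"dz": -9,"twist": 0},{"claw": 0,"dx": 0,"dy": 0,"dz": -12,"twist": 0},{"claw": 0,"dx": 0,"dy": 0,"dz": -15,"twist": 0},{"claw": 0,"dx": 0,"dy": 0,"dz": -17,"twist": 0},{"claw": 0,"dx": 0,"dy": 0,"dz": -17,"twist": 0}]'

```text
time_s: 6.98
position: [0.5106, 0.3591, 0.2963]
tcp_rot: [[0.148, 0.989, 0.023], [0.989, -0.149, 0.013], [0.017, 0.021, -1.0]]
force: [0.5, 0.6, -2.3]
opening: 0.537
```

```bash
python3 -c "
from h import *
x,y=S(.060,.116)
go(x,y,.29,81.7)
print(bot.read_state()['opening'],bot.read_state()['tcp_rot'])
im=bot.capture('side');cv2.imwrite('pics/s4.png',im[:,:,::-1])"
```

```text
t6.98 pos [0.5106 0.3591 0.2963] yaw 81.5 F [ 0.5  0.6 -2.3] j [ 25.  24.  76.   0.  78. -57.] -> dx -27.19 dy 16.29 dz 0.52 twist -0.2 twist alt -0.2 dist 31.7
0.5369259577610627 [[ 0.14817951  0.98869845  0.02276427]
 [ 0.98882127 -0.1485056   0.01336319]
 [ 0.01659279  0.02052965 -0.99965155]]
```

View pics/s4.png

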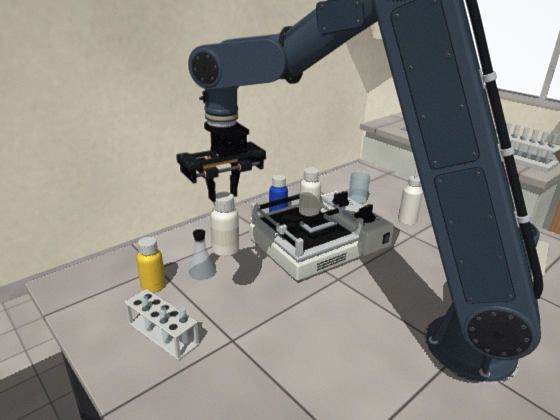

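Call:
arm_command --plan '[{"claw": 0,"dx": -2.0,"dy": 1.2,"dz": 0,"twist": 0},{"claw": 0,"dx": -5.5,"dy": 3.3,"dz": 0,"twist": 0},{"claw": 0,"dx": -9.0,"dy": 5.4,"dz": 0.2,"twist": 0},{"claw": 0,"dx": -12.5,"dy": 7.5,"dz": 0.2,"twist": 0},{"claw": 0,"dx": -16.0,"dy": 9.6,"dz": 0.3,"twist": 0},{"claw": 0,"dx": -19.5,"dy": 11.7,"dz": 0.3,"twist": 0},{"claw": 0,"dx": -23.0,"dy": 13.8,"dz": 0.4,"twist": 0},{"claw": 0,"dx": -26.0,"dy": 15.6,"dz": 0.5,"twist": 0}]'

```text
time_s: 7.7
position: [0.6241, 0.0755, 0.2836]
tcp_rot: [[0.149, 0.989, 0.013], [0.989, -0.15, 0.011], [0.013, 0.011, -1.0]]
force: [0.0, 0.2, -3.0]
opening: 0.536
```

```bash
python3 -c "
from h import *
x,y=S(.060,.116)
r=bot.read_state()['tcp_rot'];print(r[:,2])
z=r[:,2]; x-=.12*z[0]; y-=.12*z[1]
go(x,y,.222,81.7)"
```

```text
[ 0.01267563  0.01088825 -0.99986038]
t7.70 pos [0.6241 0.0755 0.2836] yaw 81.4 F [ 0.   0.2 -3. ] j [ -4.  26.  76.   1.  77. -85.] -> dx -1.04 dy 0.66 dz 6.15 twist -0.3 twist alt -0.3 dist 6.3
```

Call:
arm_command --plan '[{"claw": 0,"dx": -1.0,"dy": 0.7,"dz": 0,"twist": 0},{"claw": 0,"dx": -1.0,"dy": 0.7,"dz": 1.5,"twist": 0},{"claw": 0,"dx": -1.0,"dy": 0.7,"dz": 3.5,"twist": 0},{"claw": 0,"dx": -1.0,"dy": 0.7,"dz": 5,"twist": 0},{"claw": 0,"dx": -1.0,"dy": 0.7,"dz": 5.8,"twist": 0},{"claw": 0,"dx": -1.0,"dy": 0.7,"dz": 5.8,"twist": 0},{"claw": 0,"dx": -1.0,"dy": 0.7,"dz": 5.8,"twist": 0}]'

```text
time_s: 8.28
position: [0.6293, 0.0657, 0.2239]
tcp_rot: [[0.149, 0.989, 0.009], [0.989, -0.149, 0.011], [0.013, 0.007, -1.0]]
force: [0.5, -0.8, -2.3]
opening: 0.534
```

```bash
python3 -c "
from h import *
x,y=S(.060,.116)
r=bot.read_state()['tcp_rot'];print(r[:,2])
z=r[:,2]; x-=.12*z[0]; y-=.12*z[1]
go(x,y,.2157,81.7)
for n in('side','scene'):
  im=bot.capture(n)[:,:,::-1];
  im=im[135:260,175:340] if n=='scene' else im[140:280,235:400]
  cv2.imwrite('pics/p_%s.png'%n,cv2.resize(im,None,fx=4,fy=4,interpolation=cv2.INTER_CUBIC))"
```

```text
[ 0.00923886  0.01133945 -0.99989302]
t8.28 pos [0.6293 0.0657 0.2239] yaw 81.4 F [ 0.5 -0.8 -2.3] j [ -5.  29.  80.   1.  71. -86.] -> dx -0.08 dy 0.11 dz 0.82 twist -0.3 twist alt -0.3 dist 0.8
```

View pics/p_side.png

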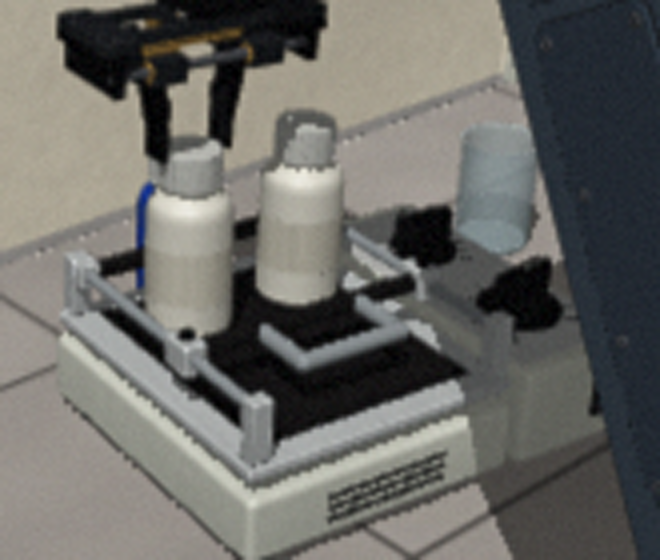

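View pics/p_scene.png

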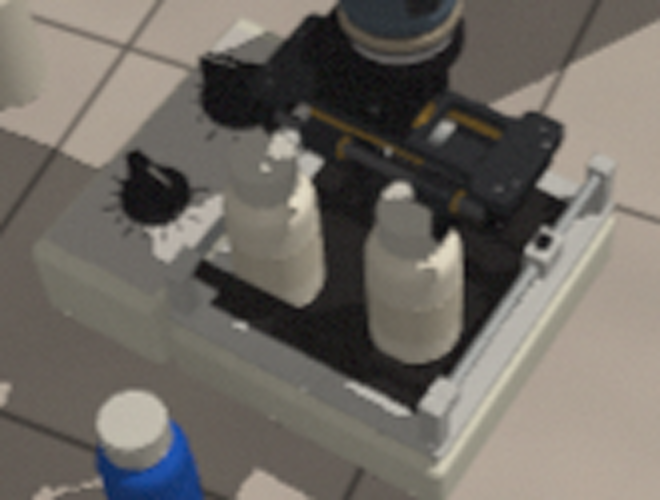

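The bottle hangs just above the mat with clearance all round. Setting it down.

Call:
arm_command --plan '[{"claw": 0,"dx": 0,"dy": 0.1,"dz": 0.3,"twist": 0},{"claw": 0,"dx": 0,"dy": 0.1,"dz": 0.6,"twist": 0},{"claw": 0,"dx": 0,"dy": 0.1,"dz": 0.8,"twist": 0},{"claw": 0,"dx": 0,"dy": 0.1,"dz": 0.8,"twist": 0},{"claw": 0,"dx": 0,"dy": 0.1,"dz": 0.8,"twist": 0}]'

```text
time_s: 8.8
position: [0.6318, 0.0655, 0.218]
tcp_rot: [[0.149, 0.989, 0.014], [0.989, -0.149, 0.011], [0.013, 0.012, -1.0]]
force: [-0.1, -0.0, -2.8]
opening: 0.533
```

Call:
arm_command --plan '[{"claw": 0,"dx": 0,"dy": 0,"dz": 0.2,"twist": 0},{"claw": 0,"dx": 0,"dy": 0,"dz": 0.4,"twist": 0},{"claw": 0,"dx": 0,"dy": 0,"dz": 0.4,"twist": 0},{"claw": 0,"dx": 0,"dy": 0,"dz": 0.4,"twist": 0}]'

```text
time_s: 9.13
position: [0.633, 0.0652, 0.2157]
tcp_rot: [[0.149, 0.989, 0.017], [0.989, -0.149, 0.01], [0.013, 0.015, -1.0]]
force: [-0.2, -0.6, 4.2]
opening: 0.535
```

Call:
arm_command --plan '[{"claw": 1,"dx": 0,"dy": 0,"dz": -0.1,"twist": 0},{"claw": 1,"dx": 0,"dy": 0,"dz": -0.1,"twist": 0},{"claw": 1,"dx": 0,"dy": 0,"dz": -0.1,"twist": 0},{"claw": 1,"dx": 0,"dy": 0,"dz": -0.1,"twist": 0},{"claw": 1,"dx": 0,"dy": 0,"dz": -0.1,"twist": 0},{"claw": 1,"dx": 0,"dy": 0,"dz": -0.1,"twist": 0}]'

```text
time_s: 9.63
position: [0.6328, 0.0652, 0.2164]
tcp_rot: [[0.149, 0.989, 0.017], [0.989, -0.149, 0.01], [0.013, 0.015, -1.0]]
force: [-0.3, -0.6, 0.2]
opening: 0.903
```

```bash
python3 -c "
from h import *
x,y=S(.02,.06)
go(*S(-.15,.06),.30,81.7)
im=bot.capture('side')[140:280,235:400,::-1]
cv2.imwrite('pics/p2.png',cv2.resize(im,None,fx=4,fy=4,interpolation=cv2.INTER_CUBIC))"
```

```text
t9.63 pos [0.6328 0.0652 0.2164] yaw 81.4 F [-0.3 -0.6  0.2] j [ -5.  30.  80.   1.  69. -86.] -> dx -5.53 dy -21.00 dz -8.74 twist -0.3 twist alt -0.3 dist 23.4
```

View pics/p2.png

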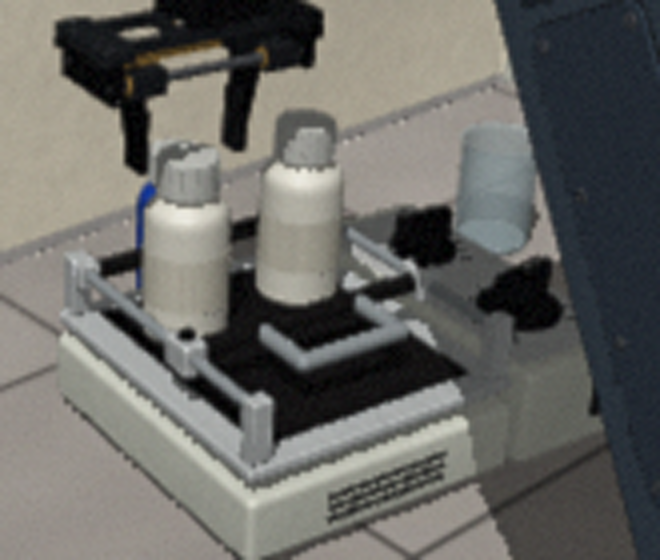

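Call:
arm_command --plan '[{"claw": 1,"dx": 0,"dy": 0,"dz": -4,"twist": 0},{"claw": 1,"dx": 0,"dy": 0,"dz": -8.5,"twist": 0},{"claw": 0,"dx": -5.5,"dy": -20,"dz": -8.7,"twist": 0},{"claw": 0,"dx": -5.5,"dy": -20,"dz": -8.7,"twist": 0},{"claw": 0,"dx": -5.5,"dy": -20,"dz": -8.7,"twist": 0},{"claw": 0,"dx": -5.5,"dy": -20,"dz": -8.7,"twist": 0},{"claw": 0,"dx": -5.5,"dy": -20,"dz": -8.7,"twist": 0},{"claw": 0,"dx": -5.5,"dy": -20,"dz": -8.7,"twist": 0}]'

```text
time_s: 10.35
position: [0.4148, 0.041, 0.298]
tcp_rot: [[0.149, 0.989, 0.005], [0.989, -0.149, 0.012], [0.012, 0.003, -1.0]]
force: [0.0, -0.4, -0.6]
opening: 0.629
```

```bash
python3 -c "
from h import *
go(*S(-.13,.06),.117,81.7)"
```

```text
t10.35 pos [0.4148 0.041  0.298 ] yaw 81.4 F [ 0.  -0.4 -0.6] j [-10.   6. 102.   1.  71. -92.] -> dx -0.20 dy 2.02 dz 18.10 twist -0.3 twist alt -0.3 dist 18.2
```

Call:
arm_command --plan '[{"claw": 0,"dx": -0.2,"dy": 2,"dz": 4,"twist": 0},{"claw": 0,"dx": -0.2,"dy": 2,"dz": 7,"twist": 0},{"claw": 0,"dx": -0.2,"dy": 2,"dz": 10,"twist": 0},{"claw": 0,"dx": -0.2,"dy": 2,"dz": 12,"twist": 0},{"claw": 0,"dx": -0.2,"dy": 2,"dz": 14,"twist": 0},{"claw": 0,"dx": -0.2,"dy": 2,"dz": 15,"twist": 0},{"claw": 0,"dx": -0.2,"dy": 2,"dz": 15,"twist": 0}]'

```text
time_s: 10.93
position: [0.4336, 0.0381, 0.146]
tcp_rot: [[0.149, 0.989, -0.0], [0.989, -0.149, 0.013], [0.013, -0.002, -1.0]]
force: [0.5, -0.2, -0.1]
opening: 0.092
```

```bash
python3 -c "
from h import *
go(*S(-.13,.06),.117,81.7);s=bot.read_state()
im=bot.capture('wrist');cv2.imwrite('pics/w4.png',im[:,:,::-1])
im=bot.capture('side')[140:280,235:400,::-1]
cv2.imwrite('pics/p3.png',cv2.resize(im,None,fx=4,fy=4,interpolation=cv2.INTER_CUBIC))"
```

```text
t10.93 pos [0.4336 0.0381 0.146 ] yaw 81.4 F [ 0.5 -0.2 -0.1] j [-10.  21. 112.   1.  48. -92.] -> dx -0.00 dy 0.18 dz 2.90 twist -0.3 twist alt -0.3 dist 2.9
```

View pics/p3.png

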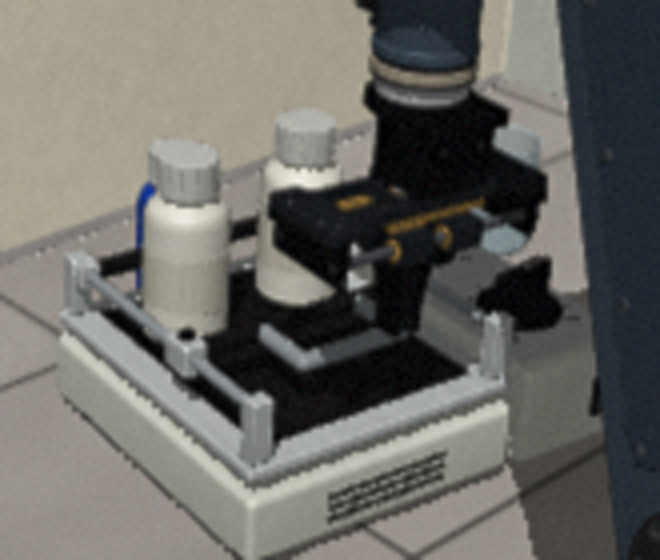

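View pics/w4.png

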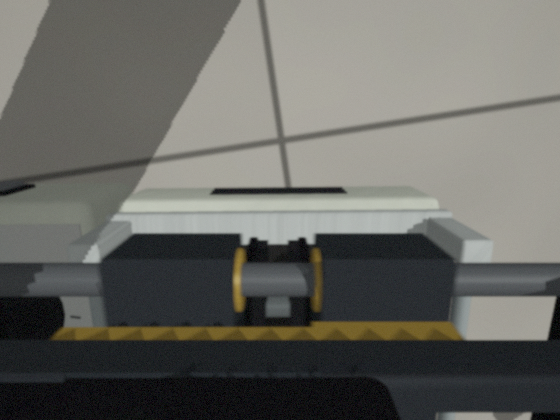

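Call:
arm_command --plan '[{"claw": 0,"dx": 0,"dy": 0,"dz": 1.5,"twist": 0},{"claw": 0,"dx": 0,"dy": 0,"dz": 2.9,"twist": 0},{"claw": 0,"dx": 0,"dy": 0.5,"dz": 2.9,"twist": 0},{"claw": 0,"dx": 0,"dy": 1.5,"dz": 2.9,"twist": 0},{"claw": 0,"dx": 0,"dy": 2.5,"dz": 2.9,"twist": 0},{"claw": 0,"dx": 0,"dy": 3.5,"dz": 2.9,"twist": 0},{"claw": 0,"dx": 0,"dy": 3.5,"dz": 2.9,"twist": 0}]'

```text
time_s: 11.62
position: [0.4749, 0.0319, 0.1204]
tcp_rot: [[0.149, 0.989, 0.011], [0.989, -0.149, 0.011], [0.012, 0.01, -1.0]]
force: [0.8, -0.5, -0.3]
opening: 0.008
```

```bash
python3 -c "
from h import *
go(*S(-.0455,.06),.117,81.7);s=bot.read_state()
im=bot.capture('side')[140:280,235:400,::-1]
cv2.imwrite('pics/p4.png',cv2.resize(im,None,fx=4,fy=4,interpolation=cv2.INTER_CUBIC))"
```

```text
t11.62 pos [0.4749 0.0319 0.1204] yaw 81.4 F [ 0.8 -0.5 -0.3] j [-10.  26. 108.   1.  45. -92.] -> dx 0.06 dy 4.44 dz 0.38 twist -0.3 twist alt -0.3 dist 4.5
```

View pics/p4.png

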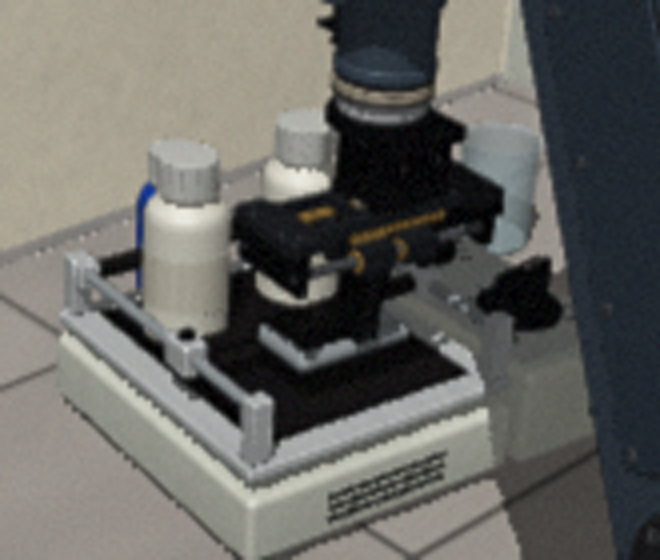

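```bash
python3 -c "
import cv2,numpy as np
a=cv2.imread('pics/p3.png')[180:420,140:480];b=cv2.imread('pics/p4.png')[180:420,140:480]
cv2.imwrite('pics/cmp.png',cv2.resize(np.vstack([a,b]),None,fx=1.25,fy=1.25))"
```

```text
(no output)
```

View pics/cmp.png

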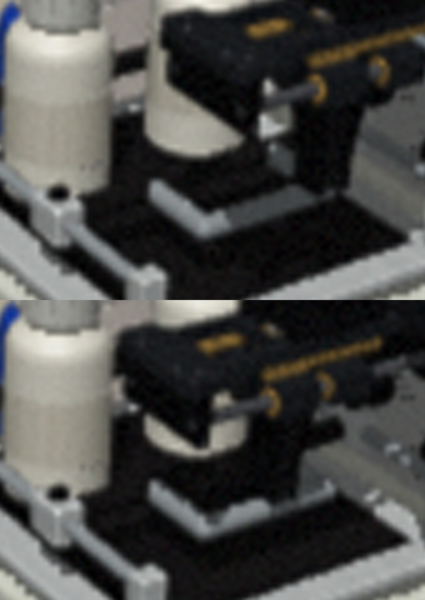

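```bash
python3 -c "
from h import *
im=bot.capture('side')[:,:,::-1].copy();im2=bot.capture('scene')[:,:,::-1].copy()
s=bot.read_state();print(s['position'],s['force'],s['opening'])
f=6
def dr(im,n,ox,oy,w,h):
  c=cv2.resize(im[oy:oy+h,ox:ox+w],None,fx=f,fy=f,interpolation=cv2.INTER_CUBIC)
  P=lambda X:tuple(int(round(v)) for v in (proj(n,X)-(ox,oy)+.5)*f)
  for q in (.018,):
    for k in(15,60,105): cv2.circle(c,P(np.r_[S(-.105+q,k/1e3),.134]),3,(0,0,255),-1)
  cv2.circle(c,P(s['position']),3,(0,255,0),-1)
  return c
cv2.imwrite('pics/d1.png',dr(im,'side',285,190,80,70));cv2.imwrite('pics/d2.png',dr(im2,'scene',240,140,80,70))"
```

```text
[0.47010694 0.03292521 0.11933687] [ 0.30821487 -0.35224732  0.10341151] 0.0070908158941528
```

View pics/d1.png

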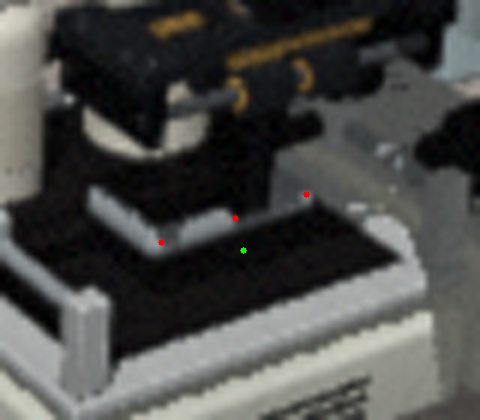

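View pics/d2.png

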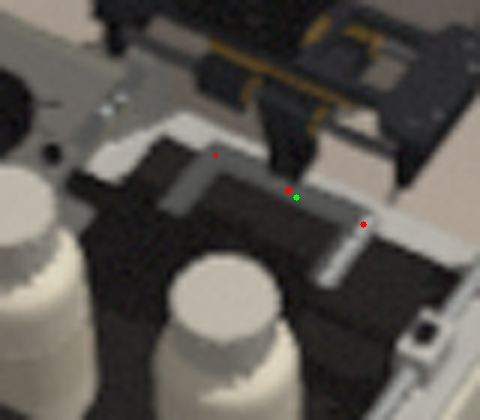

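Call:
arm_command --plan '[{"claw": 0,"dx": 0,"dy": 0.4,"dz": 0,"twist": 0},{"claw": 0,"dx": 0,"dy": 0.8,"dz": 0,"twist": 0},{"claw": 0,"dx": 0,"dy": 1.2,"dz": 0,"twist": 0},{"claw": 0,"dx": 0,"dy": 1.6,"dz": 0.1,"twist": 0},{"claw": 0,"dx": 0,"dy": 2.0,"dz": 0.2,"twist": 0},{"claw": 0,"dx": 0,"dy": 2.0,"dz": 0.2,"twist": 0}]'

```text
time_s: 12.27
position: [0.4911, 0.0297, 0.1173]
tcp_rot: [[0.149, 0.989, 0.006], [0.989, -0.149, 0.012], [0.012, 0.004, -1.0]]
force: [0.6, 0.6, -0.2]
opening: 0.004
```

```bash
python3 -c "
from h import *
go(*S(-.0455,.06),.117,81.7)
im=bot.capture('side')[:,:,::-1].copy();im2=bot.capture('scene')[:,:,::-1].copy()
go(*S(-.0455,.06),.117,81.7)
cv2.imwrite('pics/d3.png',np.hstack([cv2.resize(im[190:260,270:360],None,fx=4.3,fy=4.3,interpolation=cv2.INTER_CUBIC),cv2.resize(im2[145:215,235:325],None,fx=4.3,fy=4.3,interpolation=cv2.INTER_CUBIC)]))"
```

```text
t12.27 pos [0.4911 0.0297 0.1173] yaw 81.4 F [ 0.6  0.6 -0.2] j [-10.  27. 106.   1.  47. -92.] -> dx 0.04 dy 2.81 dz 0.04 twist -0.3 twist alt -0.3 dist 2.8
t12.37 pos [0.4901 0.0299 0.1173] yaw 81.4 F [ 0.2 -1.  -0.2] j [-10.  27. 106.   1.  47. -92.] -> dx 0.04 dy 2.91 dz 0.03 twist -0.3 twist alt -0.3 dist 2.9
```

View pics/d3.png

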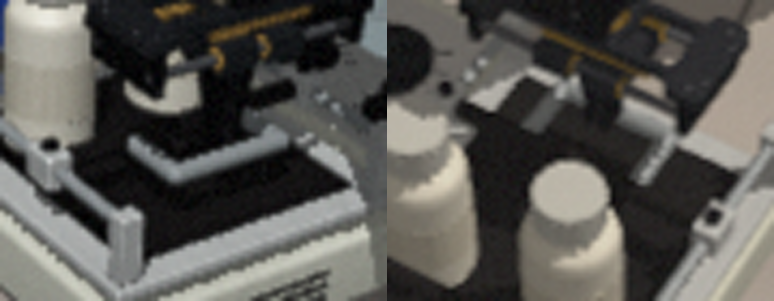

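```bash
python3 -c "
from h import *
s=bot.read_state();p=s['position'];z=s['tcp_rot'][:,2]
out=[]
for n,ox,oy in(('side',270,180),('scene',235,135)):
  im=bot.capture(n)[:,:,::-1].astype(float)
  im=np.clip(255*(im/255)**.45,0,255).astype(np.uint8)
  c=cv2.resize(im[oy:oy+85,ox:ox+90],None,fx=8,fy=7,interpolation=cv2.INTER_CUBIC)
  for k in(0,.02,.04):
    q=(proj(n,p-k*z)-(ox,oy)+.5);cv2.circle(c,(int(q[0]*8),int(q[1]*7)),3,(0,255,0),-1)
  for k in(15,60,105):
    q=proj(n,np.r_[S(-.087,k/1e3),.134])-(ox,oy)+.5;cv2.circle(c,(int(q[0]*8),int(q[1]*7)),3,(0,0,255),-1)
  cv2.imwrite('pics/e_%s.png'%n,c)
"
```

```text
(no output)
```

View pics/e_side.png

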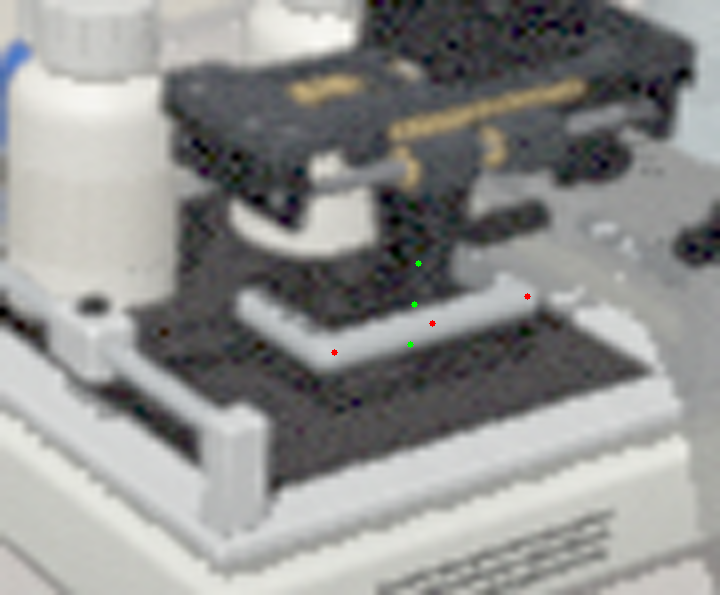

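View pics/e_scene.png

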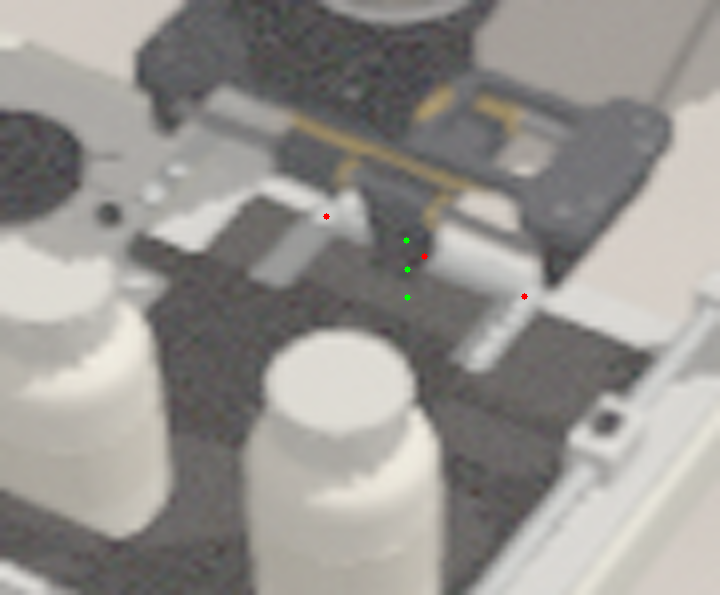

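```bash
python3 -c "
from h import *
p=np.array([.6328,.0652,.2164]);x=np.array([.149,.989,.013]);
for k in(-.045,.045): print(((proj('side',p+k*x)-(235,140))*4).round(), ((proj('side',p+k*x+[0,0,.02])-(235,140))*4).round())
print(-R['side'].T@T['side'],-R['scene'].T@T['scene'])
c=cv2.imread('pics/s3.png')
p=np.array([.5112,.3596,.1961]);f=5
ox,oy=165,150
i=cv2.resize(c[oy:oy+100,ox:ox+130],None,fx=f,fy=f)
for k in(-.042,.042):
  for h in(0,.02):
    q=(proj('side',p+k*x+[0,0,h])-(ox,oy)+.5)*f;cv2.circle(i,tuple(int(v) for v in q),3,(0,255,0),-1)
cv2.imwrite('pics/f.png',i)
"
```

```text
[233. 172.] [234. 148.]
[134. 196.] [134. 172.]
[-0.27345221  0.88126712  0.79306454] [1.24236537 0.35657694 1.16420564]
```

View pics/f.png

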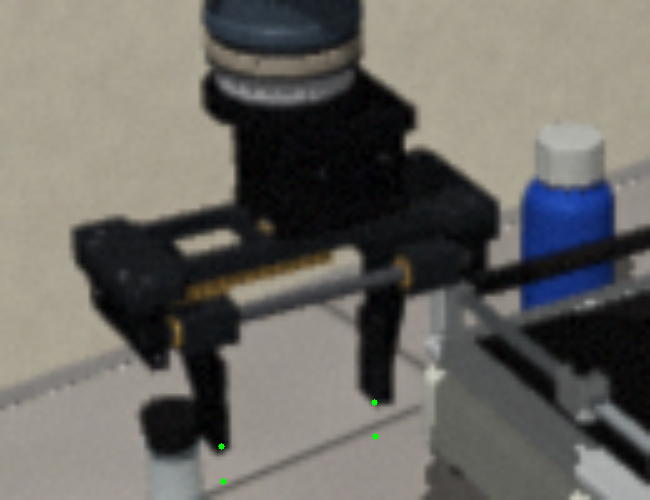

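The images show the real fingertips about 18 mm above the reported TCP, so the fingers passed over the rod. From here I'll offset for that: lift, move back and go lower.

```bash
python3 -c "
from h import *
go(*S(-.127,.06),.14,81.7)"
```

```text
t12.47 pos [0.4899 0.03   0.1174] yaw 81.4 F [ 0.6 -0.9  1.1] j [-10.  27. 106.   1.  47. -92.] -> dx 0.02 dy -5.21 dz -2.27 twist -0.3 twist alt -0.3 dist 5.7
```

Call:
arm_command --plan '[{"claw": 0,"dx": 0,"dy": 0,"dz": -2.5,"twist": 0},{"claw": 0,"dx": 0,"dy": 0,"dz": -2.5,"twist": 0},{"claw": 0,"dx": 0,"dy": -3,"dz": -2.5,"twist": 0},{"claw": 0,"dx": 0,"dy": -5.4,"dz": -2.5,"twist": 0},{"claw": 0,"dx": 0,"dy": -5.4,"dz": -2.5,"twist": 0},{"claw": 0,"dx": 0,"dy": -5.4,"dz": -2.5,"twist": 0}]'

```text
time_s: 12.97
position: [0.4348, 0.0381, 0.1421]
tcp_rot: [[0.149, 0.989, 0.003], [0.989, -0.149, 0.012], [0.012, 0.002, -1.0]]
force: [0.5, -1.2, 0.0]
opening: 0.009
```

```bash
python3 -c "
from h import *
go(*S(-.127,.06),.100,81.7)"
```

```text
t12.97 pos [0.4348 0.0381 0.1421] yaw 81.4 F [ 0.5 -1.2  0. ] j [-10.  21. 112.   1.  47. -92.] -> dx -0.04 dy 0.35 dz 4.21 twist -0.3 twist alt -0.3 dist 4.2
```

Call:
arm_command --plan '[{"claw": 0,"dx": 0,"dy": 0.2,"dz": 2,"twist": 0},{"claw": 0,"dx": 0,"dy": 0.2,"dz": 4.2,"twist": 0},{"claw": 0,"dx": 0,"dy": 0.2,"dz": 4.2,"twist": 0},{"claw": 0,"dx": 0,"dy": 0.2,"dz": 4.2,"twist": 0}]'

```text
time_s: 13.3
position: [0.4372, 0.0382, 0.0995]
tcp_rot: [[0.149, 0.989, 0.002], [0.989, -0.149, 0.012], [0.012, -0.0, -1.0]]
force: [0.6, 0.3, 0.3]
opening: 0.009
```

Call:
arm_command --plan '[{"claw": 0,"dx": 0,"dy": 0.5,"dz": 0,"twist": 0},{"claw": 0,"dx": 0,"dy": 1,"dz": 0,"twist": 0},{"claw": 0,"dx": 0,"dy": 1.5,"dz": 0,"twist": 0},{"claw": 0,"dx": 0,"dy": 2,"dz": 0,"twist": 0},{"claw": 0,"dx": 0,"dy": 2.5,"dz": 0,"twist": 0},{"claw": 0,"dx": 0,"dy": 3,"dz": 0,"twist": 0},{"claw": 0,"dx": 0,"dy": 3.5,"dz": 0,"twist": 0},{"claw": 0,"dx": 0,"dy": 3.5,"dz": 0,"twist": 0}]'

```text
time_s: 13.97
position: [0.4707, 0.0333, 0.0994]
tcp_rot: [[0.149, 0.989, -0.002], [0.989, -0.149, 0.013], [0.013, -0.003, -1.0]]
force: [-3.0, 0.2, 2.6]
opening: 0.007
```

```bash
python3 -c "
from h import *
go(*S(-.0455,.06),.100,81.7);s=bot.read_state()
im=bot.capture('side')[140:280,235:400,::-1]
im=(255*(im/255)**.6).astype(np.uint8)
cv2.imwrite('pics/p5.png',cv2.resize(im,None,fx=4,fy=4,interpolation=cv2.INTER_CUBIC))"
```

```text
t13.97 pos [0.4707 0.0333 0.0994] yaw 81.4 F [-3.   0.2  2.6] j [-10.  28. 109.   1.  43. -92.] -> dx -0.01 dy 4.88 dz -0.08 twist -0.3 twist alt -0.3 dist 4.9
```

View pics/p5.png

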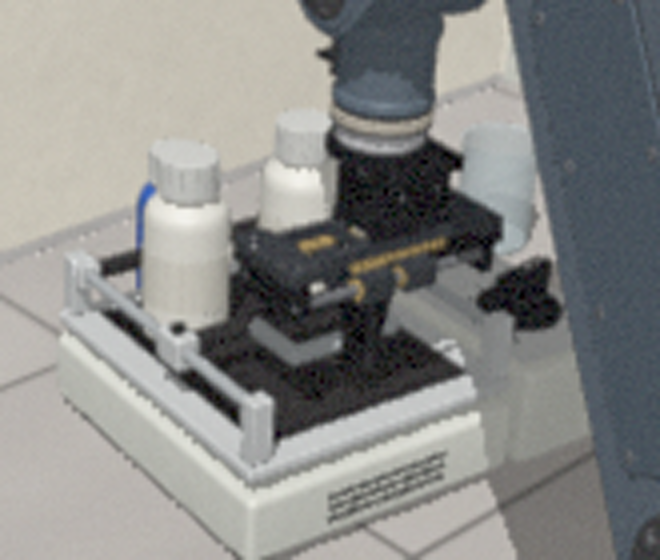

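The fingers are now behind the rod and the bar is moving, with -3 N along x.

Call:
arm_command --plan '[{"claw": 0,"dx": 0,"dy": 0.5,"dz": 0,"twist": 0},{"claw": 0,"dx": 0,"dy": 1,"dz": 0,"twist": 0},{"claw": 0,"dx": 0,"dy": 1.5,"dz": 0,"twist": 0},{"claw": 0,"dx": 0,"dy": 2,"dz": 0,"twist": 0},{"claw": 0,"dx": 0,"dy": 2.5,"dz": 0,"twist": 0},{"claw": 0,"dx": 0,"dy": 3,"dz": 0,"twist": 0},{"claw": 0,"dx": 0,"dy": 3.3,"dz": 0,"twist": 0}]'

```text
time_s: 14.6
position: [0.502, 0.0288, 0.0992]
tcp_rot: [[0.149, 0.989, -0.004], [0.989, -0.149, 0.014], [0.013, -0.006, -1.0]]
force: [-5.6, 0.6, 3.2]
opening: 0.004
```

```bash
python3 -c "
from h import *
go(*S(-.0455,.06),.100,81.7);s=bot.read_state()
im=bot.capture('side')[140:280,235:400,::-1]
im=(255*(im/255)**.6).astype(np.uint8)
cv2.imwrite('pics/p6.png',cv2.resize(im,None,fx=4,fy=4,interpolation=cv2.INTER_CUBIC))
im=bot.capture('scene')[135:260,175:340,::-1]
im=(255*(im/255)**.6).astype(np.uint8)
cv2.imwrite('pics/p6s.png',cv2.resize(im,None,fx=4,fy=4,interpolation=cv2.INTER_CUBIC))"
```

```text
t14.60 pos [0.502  0.0288 0.0992] yaw 81.4 F [-5.6  0.6  3.2] j [-10.  30. 105.   1.  46. -92.] -> dx -0.03 dy 1.72 dz -0.09 twist -0.3 twist alt -0.3 dist 1.7
```

View pics/p6.png

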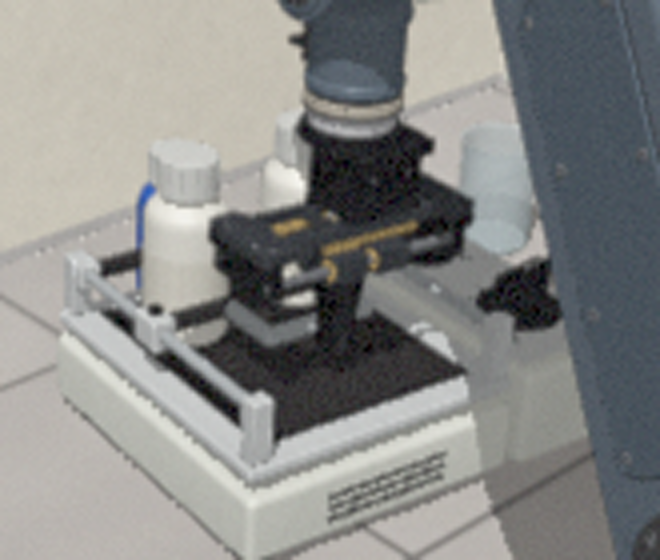

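View pics/p6s.png

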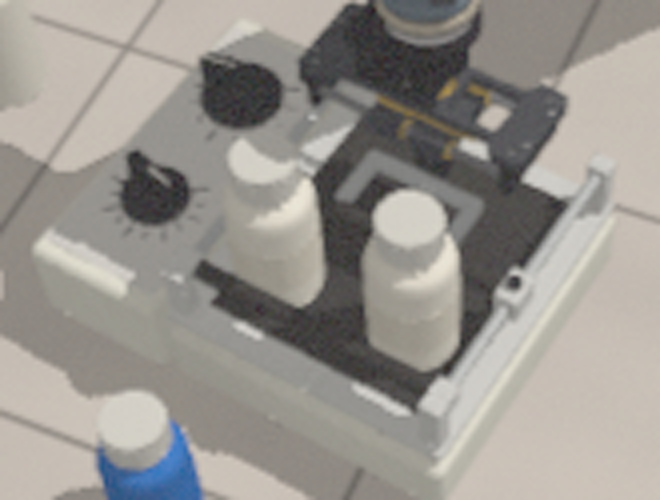

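Call:
arm_command --plan '[{"claw": 0,"dx": 0,"dy": 0.3,"dz": 0,"twist": 0},{"claw": 0,"dx": 0,"dy": 0.6,"dz": 0,"twist": 0},{"claw": 0,"dx": 0,"dy": 0.9,"dz": 0,"twist": 0},{"claw": 0,"dx": 0,"dy": 1.2,"dz": 0,"twist": 0},{"claw": 0,"dx": 0,"dy": 1.2,"dz": 0,"twist": 0}]'

```text
time_s: 15.12
position: [0.5134, 0.0272, 0.0991]
tcp_rot: [[0.149, 0.989, -0.005], [0.989, -0.149, 0.014], [0.013, -0.007, -1.0]]
force: [-5.4, 1.6, 2.7]
opening: 0.001
```

Call:
arm_command --plan '[{"claw": 0,"dx": 0,"dy": 0.2,"dz": 0,"twist": 0},{"claw": 0,"dx": 0,"dy": 0.4,"dz": 0,"twist": 0},{"claw": 0,"dx": 0,"dy": 0.6,"dz": 0,"twist": 0},{"claw": 0,"dx": 0,"dy": 0.6,"dz": 0,"twist": 0}]'

```text
time_s: 15.45
position: [0.5164, 0.0268, 0.0989]
tcp_rot: [[0.148, 0.989, -0.011], [0.989, -0.148, 0.015], [0.013, -0.013, -1.0]]
force: [-7.7, 1.2, 6.1]
opening: 0.009
```

Call:
arm_command --plan '[{"claw": 0,"dx": 0,"dy": 0.3,"dz": 0,"twist": 0},{"claw": 0,"dx": 0,"dy": 0.6,"dz": 0,"twist": 0},{"claw": 0,"dx": 0,"dy": 0.6,"dz": 0,"twist": 0},{"claw": 0,"dx": 0,"dy": 0.6,"dz": 0,"twist": 0}]'

```text
time_s: 15.78
position: [0.5183, 0.0266, 0.0986]
tcp_rot: [[0.148, 0.989, -0.019], [0.989, -0.148, 0.016], [0.013, -0.021, -1.0]]
force: [-8.4, 1.2, 6.4]
opening: 0.006
```

```bash
python3 -c "
from h import *
go(*S(-.0455,.06),.100,81.7);s=bot.read_state()
im=bot.capture('side')[140:280,235:400,::-1]
im=(255*(im/255)**.6).astype(np.uint8)
cv2.imwrite('pics/p7.png',cv2.resize(im,None,fx=4,fy=4,interpolation=cv2.INTER_CUBIC))
im=bot.capture('scene')[135:260,175:340,::-1]
im=(255*(im/255)**.6).astype(np.uint8)
cv2.imwrite('pics/p7s.png',cv2.resize(im,None,fx=4,fy=4,interpolation=cv2.INTER_CUBIC))"
```

```text
t15.78 pos [0.5183 0.0266 0.0986] yaw 81.5 F [-8.4  1.2  6.4] j [-10.  31. 102.   1.  48. -92.] -> dx -0.05 dy 0.07 dz -0.15 twist -0.2 twist alt -0.2 dist 0.2
```

View pics/p7.png

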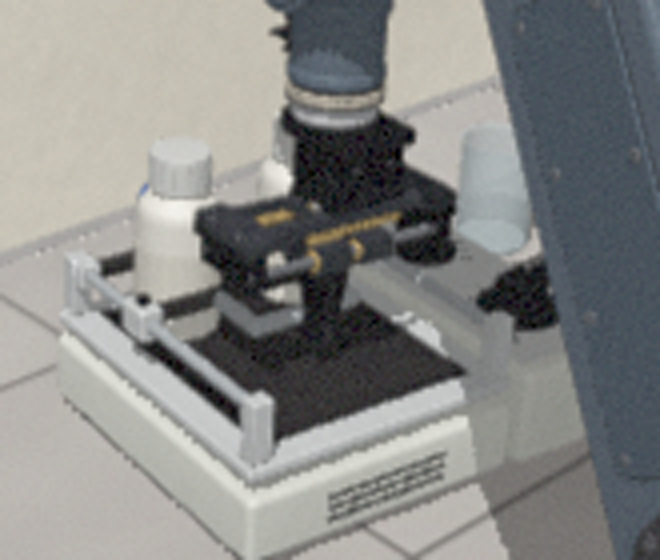

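View pics/p7s.png

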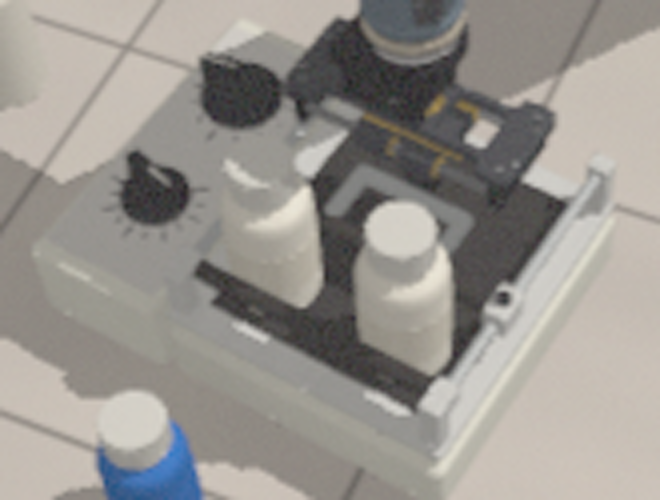

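Call:
arm_command --plan '[{"claw": 0,"dx": 0,"dy": 0.3,"dz": 0,"twist": 0},{"claw": 0,"dx": 0,"dy": 0.6,"dz": 0,"twist": 0},{"claw": 0,"dx": 0,"dy": 0.8,"dz": 0,"twist": 0},{"claw": 0,"dx": 0,"dy": 0.8,"dz": 0,"twist": 0}]'

```text
time_s: 16.22
position: [0.518, 0.0267, 0.0979]
tcp_rot: [[0.147, 0.988, -0.036], [0.989, -0.146, 0.018], [0.012, -0.039, -0.999]]
force: [-14.8, 2.1, 13.0]
opening: 0.005
```

Call:
arm_command --plan '[{"claw": 0,"dx": 0,"dy": 0.3,"dz": 0,"twist": 0},{"claw": 0,"dx": 0,"dy": 0.6,"dz": 0,"twist": 0},{"claw": 0,"dx": 0,"dy": 0.8,"dz": 0,"twist": 0},{"claw": 0,"dx": 0,"dy": 0.8,"dz": 0,"twist": 0}]'

```text
time_s: 16.55
position: [0.5173, 0.0268, 0.0973]
tcp_rot: [[0.146, 0.988, -0.054], [0.989, -0.145, 0.02], [0.012, -0.057, -0.998]]
force: [-15.6, 1.7, 13.3]
opening: 0.001
```

```bash
cat > q.py <<'E'
from h import *
import sys
qs=[.068,.076]
out=[]
for n,ox,oy in(('side',255,170),('scene',210,155)):
  im=bot.capture(n)[:,:,::-1].astype(float)
  im=np.clip(255*(im/255)**.45,0,255).astype(np.uint8)
  c=cv2.resize(im[oy:oy+85,ox:ox+110],None,fx=7,fy=7,interpolation=cv2.INTER_CUBIC)
  for q,col in zip(qs,((255,0,0),(0,0,255))):
   for P in((-.105+q,.015),(-.105+q,.06),(-.105+q,.105),(-.05+q,-.045),(-.05+q,.165)):
    u=proj(n,np.r_[S(*P),.134])-(ox,oy)+.5;cv2.circle(c,(int(u[0]*7),int(u[1]*7)),2,col,-1)
  cv2.imwrite('pics/%s_%s.png'%(sys.argv[1],n),c)
print(bot.read_state()['force'],bot.read_state()['position'])
E
python3 q.py q1
```

```text
[-15.54196535   1.46330268  12.4243316 ] [0.5173475  0.02684466 0.09733888]
```

View pics/q1_side.png

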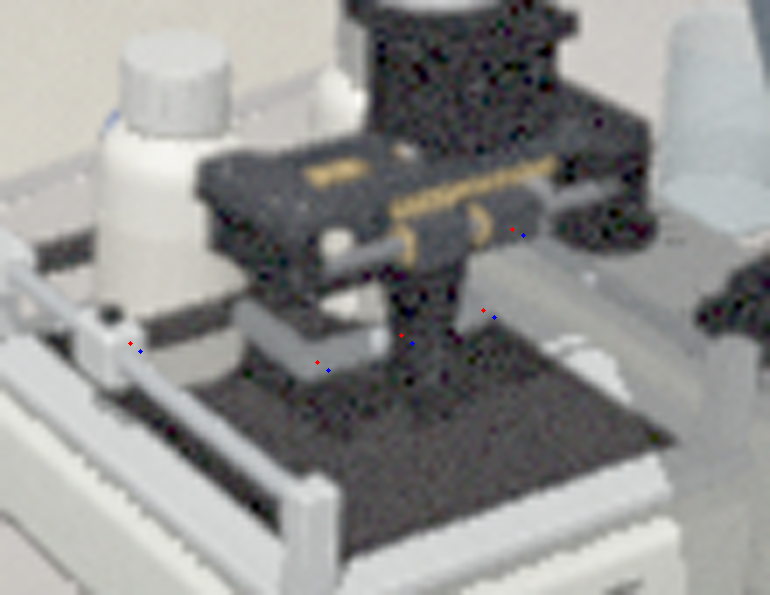

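View pics/q1_scene.png

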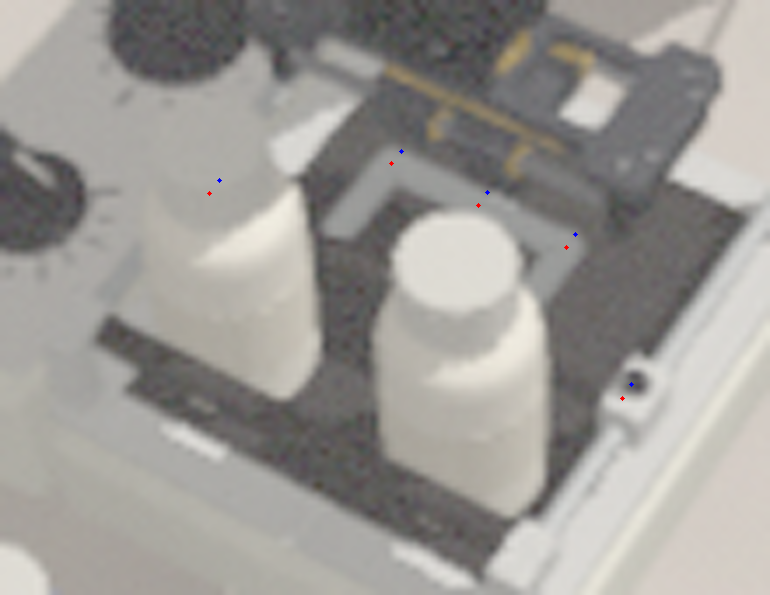

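Call:
arm_command --plan '[{"claw": 0,"dx": 0,"dy": -1,"dz": 0,"twist": 0},{"claw": 0,"dx": 0,"dy": -3,"dz": 0,"twist": 0},{"claw": 0,"dx": 0,"dy": -5,"dz": -2,"twist": 0},{"claw": 0,"dx": 0,"dy": -5,"dz": -6,"twist": 0},{"claw": 0,"dx": 0,"dy": -5,"dz": -10,"twist": 0},{"claw": 0,"dx": 0,"dy": -5,"dz": -14,"twist": 0},{"claw": 0,"dx": 0,"dy": -5,"dz": -18,"twist": 0},{"claw": 0,"dx": 0,"dy": -5,"dz": -18,"twist": 0}]'

```text
time_s: 17.32
position: [0.4852, 0.029, 0.2883]
tcp_rot: [[0.146, 0.989, -0.032], [0.989, -0.145, 0.016], [0.011, -0.034, -0.999]]
force: [0.8, -0.6, -0.3]
opening: 0.006
```

```bash
python3 q.py q2; python3 -c "
from h import *
go(.62,.02,.35,81.7)"
```

```text
[-0.49378539 -0.13237985 -0.79655993] [0.48049709 0.0298622  0.282116  ]
t17.42 pos [0.4805 0.0299 0.2821] yaw 81.6 F [-0.5 -0.1 -0.8] j [-10.  15.  94.   1.  74. -92.] -> dx 1.14 dy 13.61 dz -7.42 twist -0.1 twist alt -0.1 dist 15.5
```

View pics/q2_side.png

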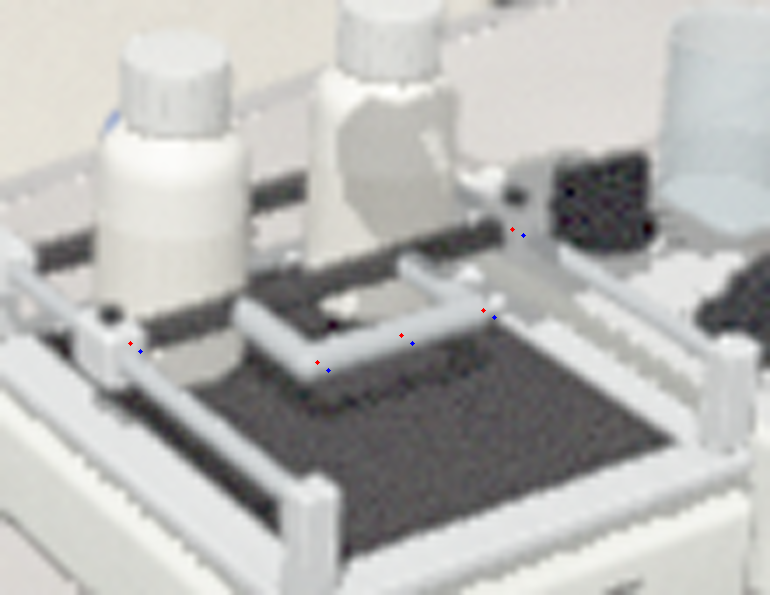

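View pics/q2_scene.png

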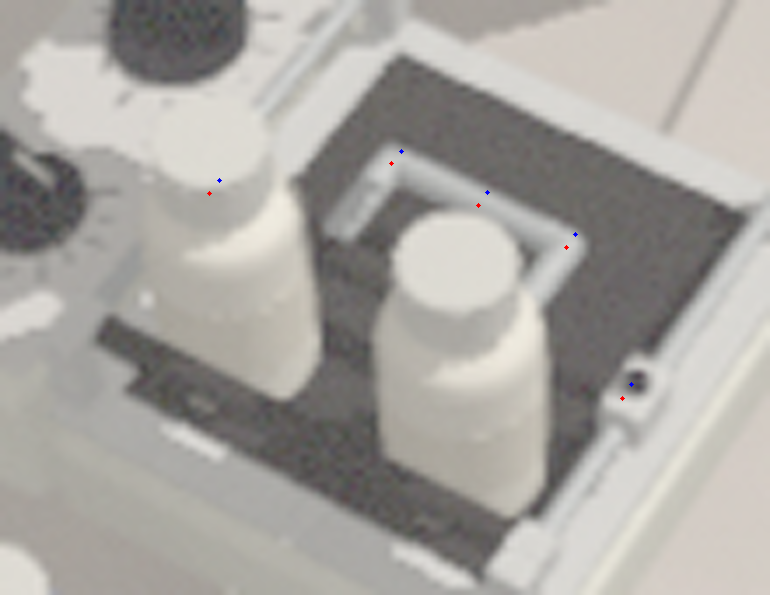

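```bash
cat > dial.py <<'E'
from h import *
import sys
# usage: x y(shaker) graspz jawyaw_world
x,y,gz,a=map(float,sys.argv[1:5])
zt=bot.read_state()["tcp_rot"][:,2]; w=S(x,y)+.037*zt[:2]
print(zt.round(3)); go(w[0],w[1],gz-.037,a)
E
python3 dial.py -.0645 -.13 .25 4.7
```

```text
[-0.045  0.018 -0.999]
t17.42 pos [0.4805 0.0299 0.2821] yaw 81.6 F [-0.5 -0.1 -0.8] j [-10.  15.  94.   1.  74. -92.] -> dx -18.86 dy 2.14 dz 6.60 twist 76.9 twist alt 76.9 dist 20.1
```

Call:
arm_command --plan '[{"claw": 0.6,"dx": -18.9,"dy": 2.1,"dz": 3,"twist": 77},{"claw": 0.6,"dx": -18.9,"dy": 2.1,"dz": 3,"twist": 77},{"claw": 0.6,"dx": -18.9,"dy": 2.1,"dz": 3,"twist": 77},{"claw": 0.6,"dx": -18.9,"dy": 2.1,"dz": 3,"twist": 77},{"claw": 0.6,"dx": -18.9,"dy": 2.1,"dz": 3,"twist": 77},{"claw": 0.6,"dx": -18.9,"dy": 2.1,"dz": 3,"twist": 77},{"claw": 0.6,"dx": -18.9,"dy": 2.1,"dz": 3,"twist": 77},{"claw": 0.6,"dx": -18.9,"dy": 2.1,"dz": 3,"twist": 77}]'

```text
time_s: 18.08
position: [0.4716, -0.1604, 0.2467]
tcp_rot: [[0.914, 0.403, -0.049], [0.405, -0.914, 0.021], [-0.036, -0.039, -0.999]]
force: [0.1, -0.2, -0.3]
opening: 0.528
```

```bash
python3 dial.py -.0645 -.13 .22 4.7
```

```text
[-0.049  0.021 -0.999]
t18.08 pos [ 0.4716 -0.1604  0.2467] yaw 23.9 F [ 0.1 -0.2 -0.3] j [-31.  19.  94.  -0.  70. -55.] -> dx 0.24 dy 0.06 dz 6.37 twist 19.2 twist alt 19.2 dist 6.4
```

Call:
arm_command --plan '[{"claw": 0.6,"dx": 0.2,"dy": 0,"dz": 2,"twist": 7},{"claw": 0.6,"dx": 0.2,"dy": 0,"dz": 4,"twist": 14},{"claw": 0.6,"dx": 0.2,"dy": 0,"dz": 4,"twist": 19},{"claw": 0.6,"dx": 0.2,"dy": 0,"dz": 4,"twist": 19},{"claw": 0.6,"dx": 0.2,"dy": 0,"dz": 4,"twist": 19}]'

```text
time_s: 18.5
position: [0.4712, -0.1587, 0.2053]
tcp_rot: [[0.995, 0.086, -0.05], [0.087, -0.996, 0.022], [-0.048, -0.026, -0.998]]
force: [0.7, -0.4, 0.6]
opening: 0.596
```

```bash
python3 dial.py -.0645 -.13 .131 4.7; python3 -c "
from h import *
out=[]
s=bot.read_state();p=s['position'];z=s['tcp_rot'][:,2];print(s['opening'])
for n,ox,oy in(('side',290,150),('scene',190,115)):
  im=bot.capture(n)[:,:,::-1].astype(float)
  im=np.clip(255*(im/255)**.45,0,255).astype(np.uint8)
  c=cv2.resize(im[oy:oy+80,ox:ox+110],None,fx=7,fy=7,interpolation=cv2.INTER_CUBIC)
  for P in (p-.018*z,p+.12*z,np.r_[S(-.066,-.13),.138],np.r_[S(-.066,-.13),.105]):
    q=(proj(n,P)-(ox,oy)+.5)*7;cv2.circle(c,tuple(int(v) for v in q),3,(0,255,0),-1)
  cv2.imwrite('pics/g_%s.png'%n,c)
cv2.imwrite('pics/w5.png',bot.capture('wrist')[:,:,::-1])
"
```

```text
[-0.05   0.022 -0.998]
t18.50 pos [ 0.4712 -0.1587  0.2053] yaw 5.0 F [ 0.7 -0.4  0.6] j [-31.  21.  97.  -0.  64. -36.] -> dx 0.51 dy 0.28 dz 11.12 twist 0.3 twist alt 0.3 dist 11.1
0.5956698111039518
```

View pics/g_side.png

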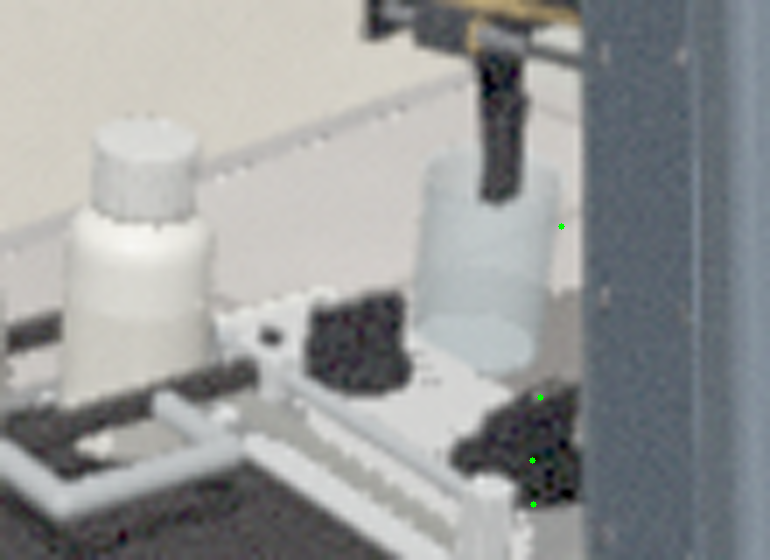

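View pics/g_scene.png

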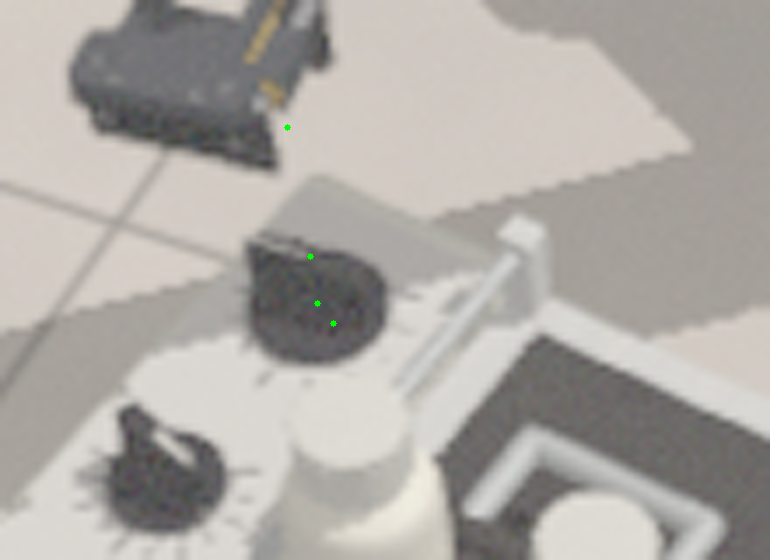

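View pics/w5.png

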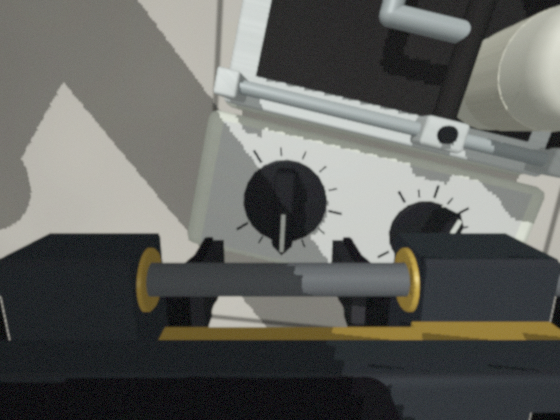

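The wrist view shows the speed bar at column 284, running along tool y between the fingers, and the offset agrees with my computed +5 mm. Descending.

Call:
arm_command --plan '[{"claw": 0.6,"dx": 0.5,"dy": 0.3,"dz": 3,"twist": 0},{"claw": 0.6,"dx": 0.5,"dy": 0.3,"dz": 5.5,"twist": 0},{"claw": 0.6,"dx": 0.5,"dy": 0.3,"dz": 7.5,"twist": 0},{"claw": 0.6,"dx": 0.5,"dy": 0.3,"dz": 8.5,"twist": 0},{"claw": 0.6,"dx": 0.5,"dy": 0.3,"dz": 9.5,"twist": 0},{"claw": 0.6,"dx": 0.5,"dy": 0.3,"dz": 9.5,"twist": 0}]'

```text
time_s: 19.15
position: [0.4717, -0.159, 0.1101]
tcp_rot: [[0.995, 0.086, -0.051], [0.088, -0.996, 0.022], [-0.049, -0.027, -0.998]]
force: [-0.2, 0.5, 0.8]
opening: 0.601
```

```bash
python3 dial.py -.0645 -.13 .131 4.7; python3 -c "
from h import *
cv2.imwrite('pics/w6.png',bot.capture('wrist')[:,:,::-1])
"
```

```text
[-0.051  0.022 -0.998]
t19.15 pos [ 0.4717 -0.159   0.1101] yaw 5.0 F [-0.2  0.5  0.8] j [-31.  30. 103.  -1.  51. -36.] -> dx 0.01 dy -0.02 dz 1.62 twist 0.3 twist alt 0.3 dist 1.6
```

View pics/w6.png

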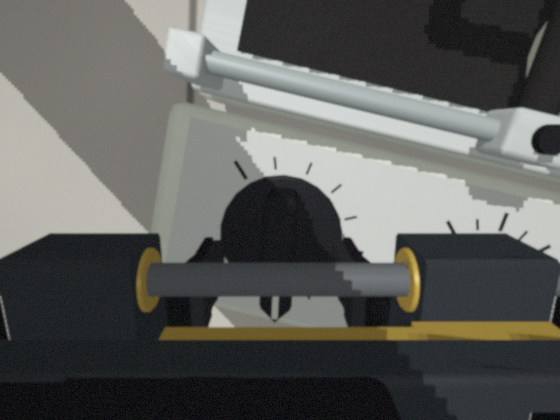

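Call:
arm_command --plan '[{"claw": 0.6,"dx": 0,"dy": 0,"dz": 0.8,"twist": 0},{"claw": 0.6,"dx": 0,"dy": 0,"dz": 1.5,"twist": 0},{"claw": 0.3,"dx": 0,"dy": 0,"dz": 1.5,"twist": 0},{"claw": 0.0,"dx": 0,"dy": 0,"dz": 1.5,"twist": 0},{"claw": 0.0,"dx": 0,"dy": 0,"dz": 1.5,"twist": 0},{"claw": 0.0,"dx": 0,"dy": 0,"dz": 1.5,"twist": 0},{"claw": 0.0,"dx": 0,"dy": 0,"dz": 1.5,"twist": 0},{"claw": 0.0,"dx": 0,"dy": 0,"dz": 1.5,"twist": 0}]'

```text
time_s: 19.87
position: [0.4717, -0.1592, 0.0964]
tcp_rot: [[0.995, 0.086, -0.049], [0.087, -0.996, 0.021], [-0.047, -0.025, -0.999]]
force: [-0.4, 0.5, 0.1]
opening: 0.232
```

Call:
arm_command --plan '[{"claw": 0.0,"dx": 0,"dy": 0,"dz": 0,"twist": 0},{"claw": 0.0,"dx": 0,"dy": 0,"dz": 0,"twist": 0},{"claw": 0.0,"dx": 0,"dy": 0,"dz": 0,"twist": 0}]'

```text
time_s: 20.12
position: [0.4714, -0.1591, 0.0964]
tcp_rot: [[0.995, 0.086, -0.049], [0.088, -0.996, 0.021], [-0.047, -0.025, -0.999]]
force: [-1.8, 0.4, 0.8]
opening: 0.18
```

Call:
arm_command --plan '[{"claw": 0.0,"dx": 0,"dy": 0,"dz": 0,"twist": -6},{"claw": 0.0,"dx": 0,"dy": 0,"dz": 0,"twist": -12},{"claw": 0.0,"dx": 0,"dy": 0,"dz": 0,"twist": -19},{"claw": 0.0,"dx": 0,"dy": 0,"dz": 0,"twist": -26},{"claw": 0.0,"dx": 0,"dy": 0,"dz": 0,"twist": -33},{"claw": 0.0,"dx": 0,"dy": 0,"dz": 0,"twist": -40},{"claw": 0.0,"dx": 0,"dy": 0,"dz": 0,"twist": -45},{"claw": 0.0,"dx": 0,"dy": 0,"dz": 0,"twist": -50}]'

```text
time_s: 20.78
position: [0.4731, -0.1584, 0.0964]
tcp_rot: [[0.571, 0.819, -0.046], [0.821, -0.571, 0.022], [-0.008, -0.05, -0.999]]
force: [3.6, 4.1, -0.7]
opening: 0.183
```

```bash
python3 dial.py -.0645 -.13 .133 54.7; python3 -c "
from h import *
s=bot.read_state();print(s['force'],s['moment'],s['opening'])
cv2.imwrite('pics/w7.png',bot.capture('wrist')[:,:,::-1])
"
```

```text
[-0.046  0.022 -0.999]
t20.78 pos [ 0.4731 -0.1584  0.0964] yaw 55.1 F [ 3.6  4.1 -0.7] j [-31.  31. 103.  -0.  49. -86.] -> dx -0.12 dy -0.16 dz 0.05 twist 0.4 twist alt 0.4 dist 0.2
[ 3.64086628  4.14773591 -0.73689635] [ 0.53937273 -0.92264687 -0.08279847] 0.18311670423793042
```

View pics/w7.png

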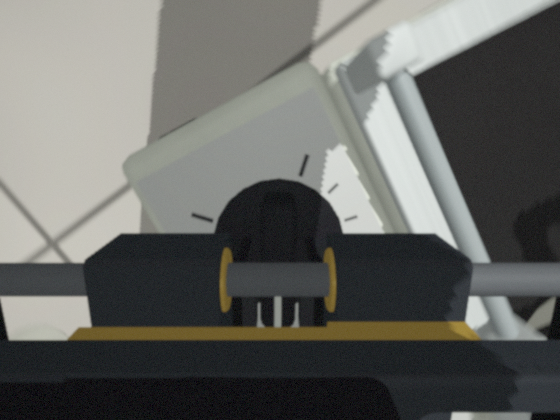

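Call:
arm_command --plan '[{"claw": 0.6,"dx": 0,"dy": 0,"dz": 0,"twist": 0},{"claw": 0.6,"dx": 0,"dy": 0,"dz": 0,"twist": 0},{"claw": 0.6,"dx": 0,"dy": 0,"dz": 0,"twist": 0},{"claw": 0.6,"dx": 0,"dy": 0,"dz": 0,"twist": 0},{"claw": 0.6,"dx": 0,"dy": 0,"dz": -4,"twist": 0},{"claw": 0.6,"dx": 0,"dy": 0,"dz": -8,"twist": 0},{"claw": 0.6,"dx": 0,"dy": 0,"dz": -12,"twist": 0},{"claw": 0.6,"dx": 0,"dy": 0,"dz": -15,"twist": 0}]'

```text
time_s: 21.5
position: [0.4807, -0.1623, 0.2493]
tcp_rot: [[0.569, 0.821, -0.043], [0.822, -0.569, 0.021], [-0.008, -0.047, -0.999]]
force: [0.1, 0.5, -0.3]
opening: 0.586
```

```bash
python3 dial.py .056 -.13 .25 -20.0; python3 -c "
from h import *
s=bot.read_state()
im=bot.capture('wrist')[:,:,::-1].copy();cv2.imwrite('pics/w8.png',im)
a=[rect(im,s['position'],s['tcp_rot'],-.066,-.13,z,.055,380) for z in(.138,.1)]
cv2.imwrite('pics/r8.png',np.hstack(a))
"
```

```text
[-0.043  0.021 -0.999]
t21.50 pos [ 0.4807 -0.1623  0.2493] yaw 55.3 F [ 0.1  0.5 -0.3] j [-31.  19.  93.  -0.  71. -86.] -> dx 5.16 dy 9.96 dz 3.13 twist 75.3 twist alt 75.3 dist 11.6
```

View pics/w8.png

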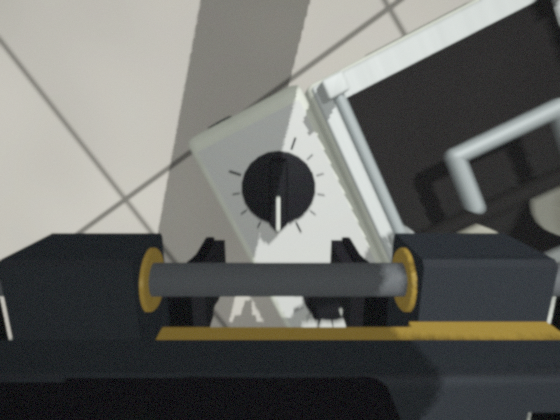

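View pics/r8.png

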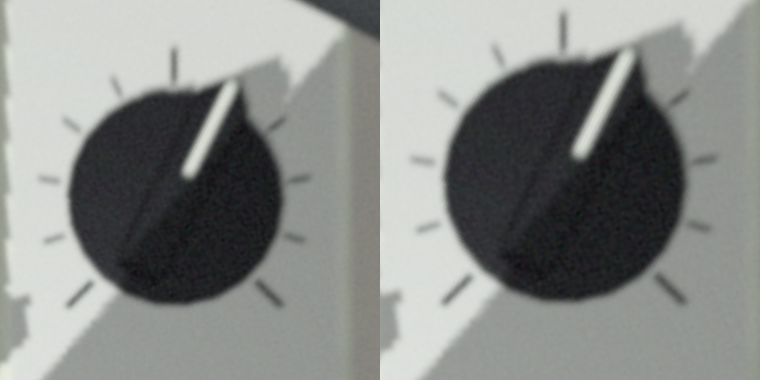

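Speed pointer reads 26.8° clockwise of the 5 mark, against 27° for 6. Next the timer.

Call:
arm_command --plan '[{"claw": 0.6,"dx": 1,"dy": 2,"dz": 0,"twist": 7},{"claw": 0.6,"dx": 5.2,"dy": 10,"dz": 1,"twist": 75},{"claw": 0.6,"dx": 5.2,"dy": 10,"dz": 1,"twist": 75},{"claw": 0.6,"dx": 5.2,"dy": 10,"dz": 1,"twist": 75},{"claw": 0.6,"dx": 5.2,"dy": 10,"dz": 1,"twist": 75},{"claw": 0.6,"dx": 5.2,"dy": 10,"dz": 1,"twist": 75},{"claw": 0.6,"dx": 5.2,"dy": 10,"dz": 1,"twist": 75},{"claw": 0.6,"dx": 5.2,"dy": 10,"dz": 1,"twist": 75}]'

```text
time_s: 22.22
position: [0.5952, -0.1783, 0.2399]
tcp_rot: [[0.999, -0.039, -0.035], [-0.038, -0.999, 0.015], [-0.035, -0.014, -0.999]]
force: [0.3, -0.8, -0.1]
opening: 0.599
```

Call:
arm_command --plan '[{"claw": 0.6,"dx": 0,"dy": 0,"dz": 0,"twist": 7},{"claw": 0.6,"dx": 0,"dy": 0,"dz": 1,"twist": 14},{"claw": 0.6,"dx": 0,"dy": 0,"dz": 2,"twist": 19},{"claw": 0.6,"dx": 0,"dy": 0,"dz": 3,"twist": 19},{"claw": 0.6,"dx": 0,"dy": 0,"dz": 3,"twist": 19}]'

```text
time_s: 22.63
position: [0.5922, -0.1772, 0.2072]
tcp_rot: [[0.932, -0.36, -0.04], [-0.359, -0.933, 0.017], [-0.043, -0.002, -0.999]]
force: [-0.2, 0.8, -0.8]
opening: 0.599
```

```bash
python3 dial.py .056 -.13 .131 -20.0; python3 -c "
from h import *
s=bot.read_state()
im=bot.capture('wrist')[:,:,::-1].copy();cv2.imwrite('pics/w9.png',im)
a=[rect(im,s['position'],s['tcp_rot'],.054,-.13,z,.055,380) for z in(.138,.105)]
for r in a: cv2.drawMarker(r,(190,190),(0,0,255),0,12,1)
cv2.imwrite('pics/r9.png',np.hstack(a))
"
```

```text
[-0.04   0.017 -0.999]
t22.63 pos [ 0.5922 -0.1772  0.2072] yaw -21.1 F [-0.2  0.8 -0.8] j [-27.  30.  81.  -0.  72.  -6.] -> dx 0.29 dy -0.02 dz 11.32 twist -1.1 twist alt -1.1 dist 11.3
```

View pics/w9.png

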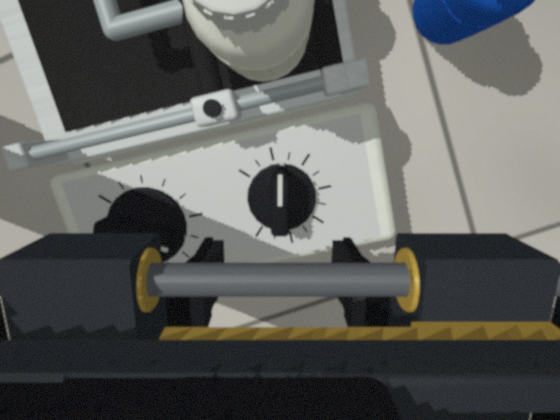

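View pics/r9.png

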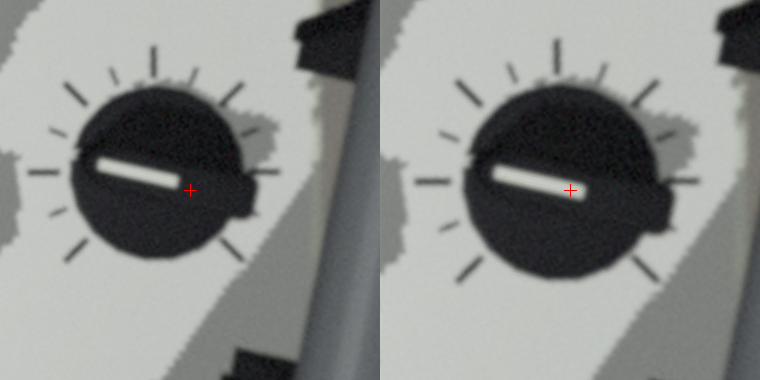

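Call:
arm_command --plan '[{"claw": 0.6,"dx": 0.3,"dy": -0.1,"dz": 3,"twist": 0},{"claw": 0.6,"dx": 0.3,"dy": -0.1,"dz": 6,"twist": 0},{"claw": 0.6,"dx": 0.3,"dy": -0.1,"dz": 8,"twist": 0},{"claw": 0.6,"dx": 0.3,"dy": -0.1,"dz": 9,"twist": 0},{"claw": 0.6,"dx": 0.3,"dy": -0.1,"dz": 9.7,"twist": 0},{"claw": 0.6,"dx": 0.3,"dy": -0.1,"dz": 9.7,"twist": 0}]'

```text
time_s: 23.18
position: [0.5921, -0.1759, 0.1105]
tcp_rot: [[0.932, -0.359, -0.039], [-0.359, -0.933, 0.017], [-0.043, -0.002, -0.999]]
force: [0.2, 0.3, -0.6]
opening: 0.596
```

```bash
python3 dial.py .056 -.129 .131 -21.0; python3 -c "
from h import *
cv2.imwrite('pics/w10.png',bot.capture('wrist')[:,:,::-1])
"
```

```text
[-0.039  0.017 -0.999]
t23.18 pos [ 0.5921 -0.1759  0.1105] yaw -21.1 F [ 0.2  0.3 -0.6] j [-27.  37.  86.  -0.  60.  -6.] -> dx -0.09 dy -0.03 dz 1.65 twist -0.1 twist alt -0.1 dist 1.7
```

View pics/w10.png

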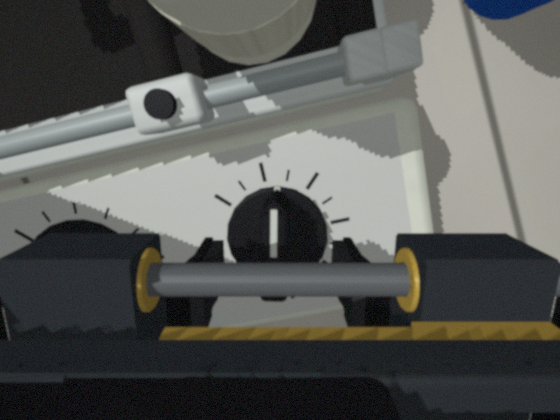

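Call:
arm_command --plan '[{"claw": 0.6,"dx": -0.15,"dy": 0,"dz": 0.8,"twist": 0},{"claw": 0.6,"dx": -0.15,"dy": 0,"dz": 1.5,"twist": 0},{"claw": 0.3,"dx": -0.15,"dy": 0,"dz": 1.5,"twist": 0},{"claw": 0.0,"dx": -0.15,"dy": 0,"dz": 1.5,"twist": 0},{"claw": 0.0,"dx": -0.15,"dy": 0,"dz": 1.5,"twist": 0},{"claw": 0.0,"dx": -0.15,"dy": 0,"dz": 1.5,"twist": 0},{"claw": 0.0,"dx": -0.15,"dy": 0,"dz": 1.5,"twist": 0},{"claw": 0.0,"dx": -0.15,"dy": 0,"dz": 1.5,"twist": 0}]'

```text
time_s: 23.9
position: [0.5911, -0.1755, 0.0969]
tcp_rot: [[0.932, -0.359, -0.037], [-0.359, -0.933, 0.016], [-0.04, -0.002, -0.999]]
force: [-0.0, 0.1, 0.3]
opening: 0.234
```

Call:
arm_command --plan '[{"claw": 0.0,"dx": 0,"dy": 0,"dz": 0,"twist": 0},{"claw": 0.0,"dx": 0,"dy": 0,"dz": 0,"twist": 0},{"claw": 0.0,"dx": 0,"dy": 0,"dz": 0,"twist": 0},{"claw": 0.0,"dx": 0,"dy": 0,"dz": 0,"twist": 0}]'

```text
time_s: 24.23
position: [0.5901, -0.1751, 0.097]
tcp_rot: [[0.932, -0.359, -0.039], [-0.359, -0.933, 0.017], [-0.042, -0.002, -0.999]]
force: [-3.6, 0.9, 3.3]
opening: 0.154
```

Call:
arm_command --plan '[{"claw": 0.0,"dx": 0,"dy": 0,"dz": 0,"twist": 6},{"claw": 0.0,"dx": 0,"dy": 0,"dz": 0,"twist": 12},{"claw": 0.0,"dx": 0,"dy": 0,"dz": 0,"twist": 18},{"claw": 0.0,"dx": 0,"dy": 0,"dz": 0,"twist": 24},{"claw": 0.0,"dx": 0,"dy": 0,"dz": 0,"twist": 29},{"claw": 0.0,"dx": 0,"dy": 0,"dz": 0,"twist": 32.2},{"claw": 0.0,"dx": 0,"dy": 0,"dz": 0,"twist": 32.2},{"claw": 0.0,"dx": 0,"dy": 0,"dz": 0,"twist": 32.2}]'

```text
time_s: 24.9
position: [0.5897, -0.1748, 0.097]
tcp_rot: [[0.599, -0.8, -0.04], [-0.8, -0.599, 0.017], [-0.038, 0.021, -0.999]]
force: [-3.6, 1.2, 3.1]
opening: 0.157
```

```bash
python3 dial.py .056 -.129 .133 -53.3
```

```text
[-0.04   0.017 -0.999]
t24.90 pos [ 0.5897 -0.1748  0.097 ] yaw -53.2 F [-3.6  1.2  3.1] j [-27.  38.  87.  -0.  58.  26.] -> dx 0.09 dy -0.07 dz 0.09 twist 0.1 twist alt 0.1 dist 0.1
```

Call:
arm_command --plan '[{"claw": 0.6,"dx": 0,"dy": 0,"dz": 0,"twist": 0},{"claw": 0.6,"dx": 0,"dy": 0,"dz": 0,"twist": 0},{"claw": 0.6,"dx": 0,"dy": 0,"dz": 0,"twist": 0},{"claw": 0.6,"dx": 0,"dy": 0,"dz": 0,"twist": 0},{"claw": 0.6,"dx": 0,"dy": 0,"dz": -4,"twist": 0},{"claw": 0.6,"dx": 0,"dy": 0,"dz": -8,"twist": 0},{"claw": 0.6,"dx": 0,"dy": 0,"dz": -12,"twist": 0},{"claw": 0.6,"dx": 0,"dy": 0,"dz": -16,"twist": 0}]'

```text
time_s: 25.57
position: [0.5962, -0.1777, 0.2584]
tcp_rot: [[0.599, -0.8, -0.039], [-0.8, -0.6, 0.017], [-0.037, 0.021, -0.999]]
force: [1.2, -0.3, 0.4]
opening: 0.583
```

```bash
python3 -c "
from h import *
s=bot.read_state();go(.62,-.02,.36,81.7)
im=bot.capture('wrist')[:,:,::-1].copy();cv2.imwrite('pics/w11.png',im)
a=[rect(im,s['position'],s['tcp_rot'],.054,-.13,z,.055,380) for z in(.138,.105)]
cv2.imwrite('pics/r11.png',np.hstack(a))
"
```

```text
t25.57 pos [ 0.5962 -0.1777  0.2584] yaw -53.2 F [ 1.2 -0.3  0.4] j [-27.  28.  76.  -0.  78.  26.] -> dx -11.57 dy -11.14 dz -9.97 twist -134.9 twist alt 45.1 dist 18.9
```

View pics/r11.png

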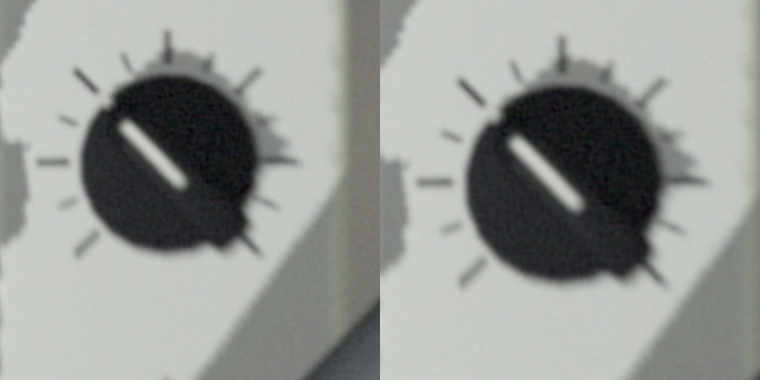

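View pics/w11.png

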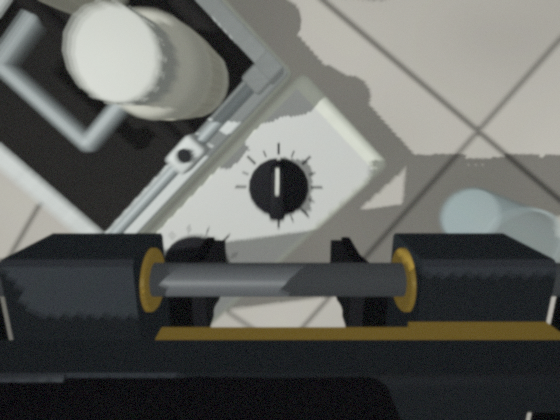

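Timer pointer reads about 44-45° against a 45° target. I'll measure both lines more precisely in code, then check the clamp and bottles from above.

Run:
```python
import cv2,numpy as np
for f,box in(('pics/r11.png',(105,110,200,200)),('pics/r8.png',(170,70,245,190))):
    im=cv2.cvtColor(cv2.imread(f),cv2.COLOR_BGR2GRAY)[:,:380]
    x0,y0,x1,y1=box;m=(im[y0:y1,x0:x1]>120).astype(np.uint8)
    n,l,st,c=cv2.connectedComponentsWithStats(m)
    for i in range(1,n):
        if st[i,4]<150: continue
        ys,xs=np.where(l==i);v=cv2.fitLine(np.float32(np.c_[xs,ys]),cv2.DIST_L2,0,.01,.01).ravel()
        print(f,st[i],"cw from +x deg",np.degrees(np.arctan(-v[0]/v[1])).round(2))
```

```text
pics/r11.png [  16   11   64   66 1208] cw from +x deg -44.18
pics/r8.png [   0    0   75  108 2851] cw from +x deg 9.76
```

Call:
arm_command --plan '[{"claw": 0.6,"dx": 0,"dy": 0,"dz": -4,"twist": 0},{"claw": 0.6,"dx": -2,"dy": -2,"dz": -8,"twist": 0},{"claw": 0.6,"dx": -11.6,"dy": -11.1,"dz": -13,"twist": 45},{"claw": 0.6,"dx": -11.6,"dy": -11.1,"dz": -13,"twist": 45},{"claw": 0.6,"dx": -11.6,"dy": -11.1,"dz": -13,"twist": 45},{"claw": 0.6,"dx": -11.6,"dy": -11.1,"dz": -13,"twist": 45},{"claw": 0.6,"dx": -11.6,"dy": -11.1,"dz": -13,"twist": 45},{"claw": 0.6,"dx": -11.6,"dy": -11.1,"dz": -13,"twist": 45}]'

```text
time_s: 26.28
position: [0.6246, -0.0197, 0.4006]
tcp_rot: [[-0.107, -0.994, -0.019], [-0.994, 0.107, 0.009], [-0.006, 0.02, -1.0]]
force: [0.0, -0.3, -0.6]
opening: 0.603
```

```bash
python3 -c "
from h import *
s=bot.read_state();go(.62,-.02,.36,81.7)
cv2.imwrite('pics/w12.png',bot.capture('wrist')[:,:,::-1])
cv2.imwrite('pics/s12.png',bot.capture('scene')[:,:,::-1])
cv2.imwrite('pics/d12.png',bot.capture('side')[:,:,::-1])
"
```

```text
t26.28 pos [ 0.6246 -0.0197  0.4006] yaw -96.1 F [ 0.  -0.3 -0.6] j [-12.  22.  64.   0.  95.  84.] -> dx 0.11 dy 0.38 dz 4.07 twist -177.8 twist alt 2.2 dist 4.1
```

View pics/w12.png

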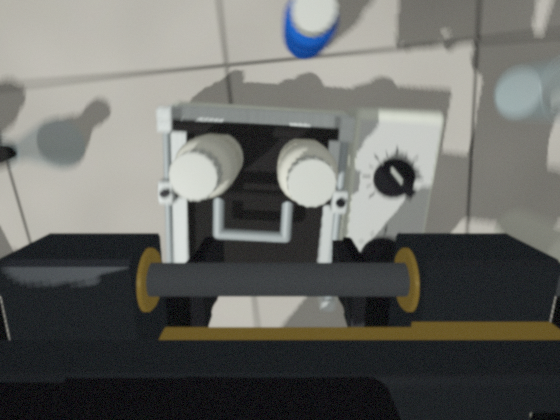

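View pics/s12.png

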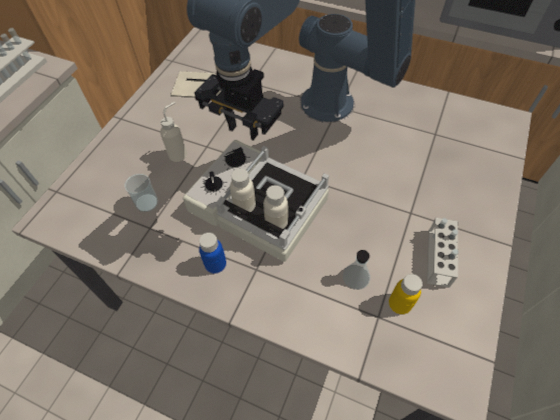

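View pics/d12.png

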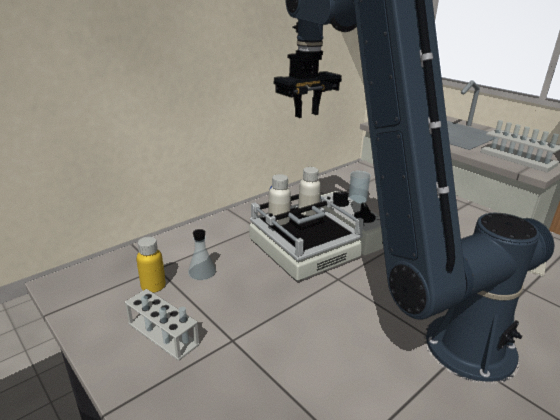

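Run:
```python
from h import *
s=bot.read_state();im=bot.capture('wrist')[:,:,::-1].copy()
r=rect(im,s['position'],s['tcp_rot'],.03,.06,.134,.13,750)
r=(255*(r/255.)**.5).astype(np.uint8)
k=750/.26
for x,c in((.110,(0,0,255)),(.026,(0,0,255)),(-.029,(0,255,0))):
    v=int((.03+.13-x)*k);cv2.line(r,(0,v),(750,v),c,1)
cv2.imwrite('pics/r12.png',r[:600])
for n in('scene','side'):
  j=cv2.imread('pics/%s12.png'%('s' if n=='scene' else 'd'))
  ox,oy=(220,155) if n=='scene' else (250,155)
  c=cv2.resize(j[oy:oy+85,ox:ox+110],None,fx=7,fy=7,interpolation=cv2.INTER_CUBIC)
  cv2.imwrite('pics/z_%s.png'%n,(255*(c/255.)**.5).astype(np.uint8))
```

```text
(no output)
```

View pics/r12.png

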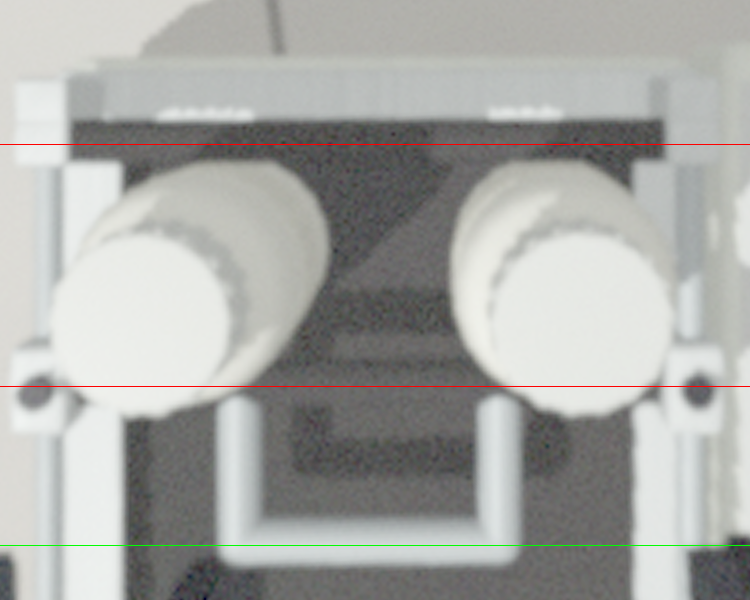

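View pics/z_scene.png

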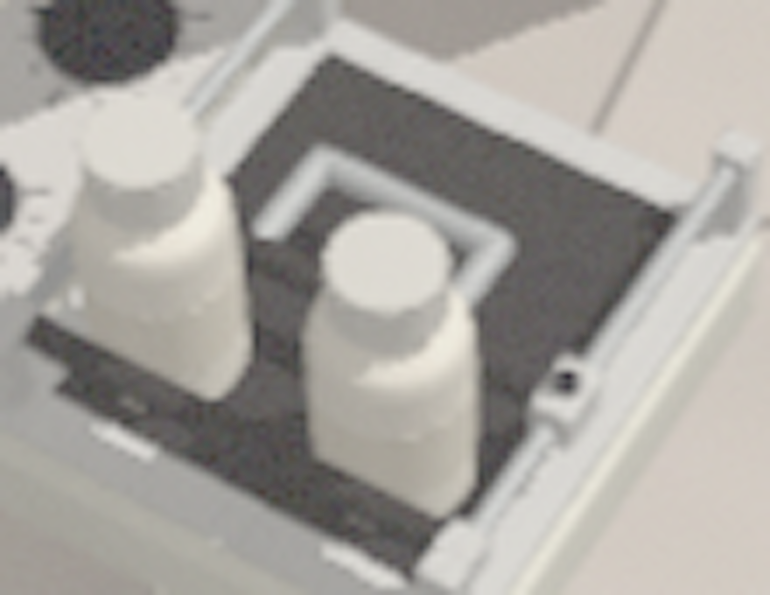

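View pics/z_side.png

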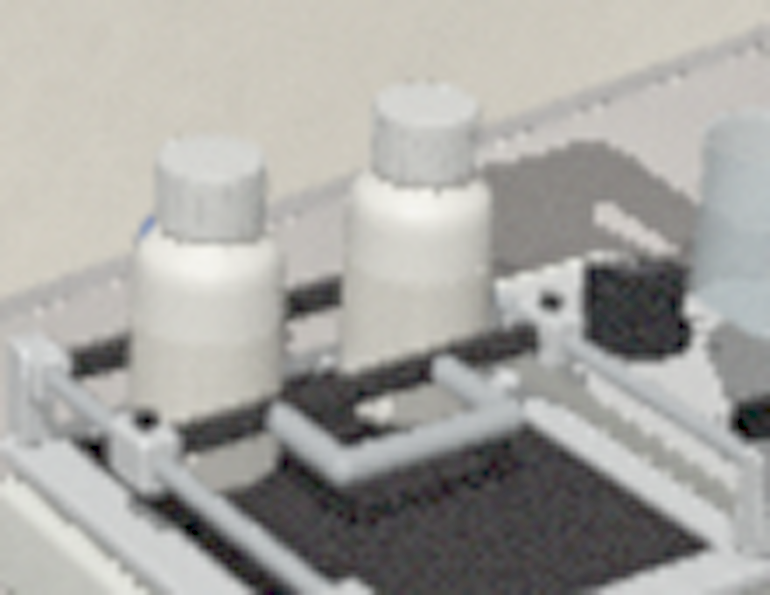

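```bash
python3 -c "
from rig import bot
print(bot.hand_in())"
```

```text
the job is handed in; nothing more can be done
None
```

The shaker is set up and the job is handed in, at about 26 s of the 72 s allowed. All my last checks passed, but no verdict was given.

- **Bottle:** it stands upright on the platform, on the left half beside the one already there. My first grasp lifted before the fingers had closed. The bottle stayed upright and in place, and the second try held.
- **Clamp:** the first push passed over the handle, because the real fingertips sit about 18 mm above the reported TCP. I corrected for that and pushed until the bar stopped dead at about 15 N. The overhead view puts the bar at about 0.076 m, where it should touch both bottles, and both are upright between the bars.
- **Speed dial:** the pointer reads 26.8° clockwise of the 5 mark by eye; 6 is at 27°. A code measurement of this line failed: it picked up the background.
- **Timer dial:** the line fit gave 44.2°, against 45° for 20 minutes, which is about 0.2 minutes off. The gripper's own angle at release gave 45.1°.
- **Other items:** the last pictures show the other glassware, the rack and the blue and yellow look-alikes where they started. The gripper was clear of everything.

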